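# Hang the spare trolley wheel on the hook stand

### The job

Lift the spare trolley wheel out of its cradle by the tyre, pass the hook's tip through it and let the inside of the rim down onto the hook arm between the red tip and the blue keeper. With the rim resting on the arm, slide it back under the keeper until it is fully home against the back plate, then let go so that it hangs there still. Feel for the arm and the back plate gently (never load the hook stand with more than 20 N) and leave the bottle, the pot and the plaster cast where they are.

Things in the scene. Friction and masses are not known exactly. Their poses are not given: they have to be found in the camera images.
- wheel: Spare trolley wheel, loose, 0.2 to 0.4 kg: grey rubber tyre, 240 mm across, 22 mm wide, flat sides; tyre and rim together 22 mm deep (inner diameter 196 mm); three spokes 9 mm thick, hub 24 mm across. Origin at the hub centre; x is the wheel's axis, level; z points up at the start. It stands upright in the cradle.
- wheel_top (a point): Highest point of the tyre at the start, 120 mm above the hub; midway between two spokes (they meet the rim 60 degrees either side). The hook arm must come under the rim here and the keeper covers it, so grip the tyre across its 22 mm width about 30 degrees off the top, on either side (about 53 mm across and 97 mm above the hub). Moves with the wheel.
- cradle: Fixed wooden cradle, 90 x 180 mm, 86 mm high. Origin on the bench under its middle; the wheel's axis lies along its x. Wooden cheeks keep the tyre upright with about 2 mm free at each side, and two steel rods carry it with its hub 129 mm above the bench. The wheel comes out straight up.
- stand: Fixed hook stand; origin on the bench under the post. Grey foot 170 mm across, 14 mm high. The level steel hook arm, 12 mm thick, runs from the post along the stand's -x at y = 0. The post is telescopic: the top of the arm is clamped somewhere from 255 to 285 mm above the bench, different each run and not given: feel for it. Tip, keeper and back plate share its height. All rigid: touch slowly.
- land_mark (a point): Bench point (z = 0) below the middle of the open arm, at x = -74 mm of the stand. In the stand's x the open arm runs from -44 mm (front edge of the keeper) to -104 mm (tip). The tip turns up at -110 mm and ends in a red ball, radius 8 mm, whose top is 26 mm above the top of the arm. With the hub about 222 mm above the bench the tip passes between rim and hub at any arm height.
- home_mark (a point): Bench point (z = 0) below the hub centre of a wheel fully home, at x = -31 mm, y = 0 of the stand, the rim then touching the blue back plate (face at x = -20 mm). The blue keeper, 22 mm wide, roofs the arm from the back plate to -44 mm: underside 33 mm, top 38 mm above the top of the arm.
- catalyst: White plastic bottle with a red cap, 60 mm across, 134 mm high, loose bystander; origin under its centre.
- pot_blue: Blue-grey jar with a white lid, 55 mm across, 64 mm high, loose bystander; origin under its centre.
- cast: White plaster cast, 68 x 92 x 44 mm, loose bystander; origin under its centre.

How it is judged:
On the way, in this order (a step that is already met when the one before it is completed fails the run):
1. the wheel is lifted clear of its cradle (height (world z) of wheel above 0.17 m and contact force between wheel and cradle below 0.1 N), for 0.1 s.
2. the rim rests on the open arm, between the tip and the keeper (x of wheel in the frame of stand between -0.096 and -0.054 m and y of wheel in the frame of stand between -0.05 and 0.05 m and height (world z) of wheel above 0.145 m and contact force between wheel and stand above 1 N), for 0.2 s.
At the end, for the whole second after the job is handed in: The wheel hangs by its rim on the hook arm, under the keeper, within 5 mm of fully home against the back plate, its hub within 30 mm of straight below the arm and its axis within 0.15 rad of the arm's line, carried by the stand alone (1 N or more), let go and still (under 0.04 m/s and 0.4 rad/s) (x of wheel in the frame of stand between -0.036 and -0.026 m and y of wheel in the frame of stand between -0.03 and 0.03 m and height (world z) of wheel between 0.145 and 0.191 m and angle between the x axis of wheel and the x axis of stand, either way round below 0.15 rad and contact force between wheel and stand above 1 N and linear speed of wheel below 0.04 m/s and angular speed of wheel below 0.4 rad/s and contact force between wheel and the fingers below 0.1 N); the robot touches nothing.
It fails at once if the wheel loads the hook stand with more than 20 N (pressed, knocked or dropped on) (contact force between wheel and stand above 20 N).
It fails at once if the robot hits the hook stand with more than 20 N (contact force between any of the arm, the fingers and stand above 20 N).
It fails at once if the bottle is moved more than 30 mm (distance of catalyst from where it was at the start of the episode above 0.03 m).
It fails at once if the pot is moved more than 30 mm (distance of pot_blue from where it was at the start of the episode above 0.03 m).
It fails at once if the plaster cast is moved more than 30 mm (distance of cast from where it was at the start of the episode above 0.03 m).
It also fails if it takes over 72 s, if anything falls off the work surface, if the arm or the gripper's body presses on something with over 40 N, if the wrist force passes 120 N, or if a joint passes its speed limit or range.

### The arm

A 6-joint arm with a two-finger parallel gripper is mounted at the origin on a cart in front of the work surface, level with it; the furniture and walls round the work are solid. World frame = base frame: x ahead of the robot, y to its left, z up, the work surface at z = 0. Lengths are in m, angles in rad, forces in N, time in s.
With the tool pointing down it reaches from about 0.325 to 0.875 m from the base axis. Payload 4.4 kg.
Tool frame: the origin (TCP) lies at the very end of the fingers, on their centre line; the grasp point (between the pads) lies 19 mm behind it; z points along the fingers, y is the line along which they close (so a half turn about z gives the same grasp; the last joint's range is limited). The gripper opens to 85 mm and grips with 20 to 120 N. Pads are 22 mm wide; open, the fingers measure 114 mm over their backs; the gripper's body (76 mm by 85 mm) begins 54 mm behind the grasp point. The pads swing forward as they close: fully open they stand 13 mm farther back than shut.
Start: joints at [-1.256, 0.207, 1.542, -0, 1.393, -0.15], TCP at [0.258, -0.514, 0.209] pointing down, gripper open.
Joint ranges: [-2.73, 2.73], [-0.86, 2.22], [0.23, 2.46], [-1.11, 4.25], [0.08, 2.63], [-2.82, 2.82]. Speed limits (rad/s): [2.79, 2.79, 3.14, 3.14, 3.14, 3.14].

### API

Orientations are given as [roll, pitch, yaw] about the fixed x, y, z axes, in that order (R = Rz(yaw) Ry(pitch) Rx(roll)).
In Python, from plant import env gives the robot as it stands.
- The arm moves only by the tool send_rows, never from a script. Its argument "series" is one flat list of numbers, 5 for each row, row after row: the shift along the tool's x, y, z in m, then the turn about the tool's z in rad, then the finger opening in m, from 0 to 0.0854. A call has 1 to 20 rows; each row shifts and turns the commanded pose from where the row before left it, along the tool's axes as they then stand; what a row does not reach is not made up. A row lasts 1/12 s, in which the tool goes at most 41.7 mm and 7.16 degrees, less where a joint would pass 70% of its speed; a pose out of reach is approached as far as the arm can. A call is refused whole if a number of a shift passes 0.0417 or a number of a turn 0.125, either way. A call with a gripper value outside its range is refused whole. The fingers move at their own pace and stop on an object; "force" is the grip in N (left out, the last holds). Time passes only in rows, so rows that do not move let the fingers close. It gives the time, the measured TCP pose, the force, the opening and the grip force at its end, in the units of the state.
- env.sense(): the state, without advancing time (a new reading comes with each control period).
- env.camera(name): name is "side" or "top" or "wrist"; returns the picture (384x512x3 uint8, red, green, blue); there is no depth.
- env.calibration(name): a dict with "intrinsics" (3x3 intrinsics, pixels), "R" (3x3) and "t" (3): a world point X has camera coordinates R X + t; the wrist camera has in their place "hand_eye" (4x4, takes a point from camera to tool coordinates, whose origin is the TCP and whose axes are the flange's). Camera axes: x right, y down, z forward; pixel columns grow to the right and rows downward; lengths in m; the calibration is good to about 2 mm. The wrist camera is an equidistant fisheye: a pixel r from the principal point sees the ray r / f radians off the axis. A picture is of the moment at which its call begins: read the wrist's pose just before it. calibration takes no time and is no camera call.
- env.hand_in(): hands the job in; it is judged then, once.
The state is a dict: "t": time; "joint_pos": joint angles; "qd": joint speeds; "effort": joint torques, N m; "eef_pos": TCP position; "orientation": TCP orientation; "wrist_force": force on the tool from outside, world axes, zero at the start; "moment": the same for the moment, N m; "width": finger opening in m; "grip_force": force on a finger pad.
Only numpy, scipy, OpenCV 4.12 (cv2) and the standard library are available. Lean on these libraries where they do the work, as an engineer would, in place of code of your own. Each camera call takes 0.05 s, during which the arm holds its last target. There are 200 camera calls.

## Working session

There is one attempt and no reset: what is moved stays moved. The work goes in short steps, Python scripts to look and compute and a tool call to move; the robot and the scene stay as the last step left them, time stands still between calls to the robot, and variables do not carry over. Pictures are saved under pics/ and viewed, at most 10 in all, crops included, and the job is handed in when it is done.

Besides the shell and the picture viewer there is one more tool, called after ">>>" as a command line: name --argument value ..., lists and objects as JSON in quotes. send_rows: Moves the arm, as the interface text tells. Its arguments: {"type":"object","properties":{"series":{"type":"array"},"force":{"type":"number"}},"required":["series"]}

```bash
mkdir -p pics; ls; python3 - <<'E'
from plant import env
import cv2,numpy as np
np.set_printoptions(precision=4,suppress=True)
print(env.sense())
ims=[]
for n in ["side","top"]:
    im=env.camera(n); cv2.imwrite(f"pics/{n}0.png",im[:,:,::-1]); 
    c=env.calibration(n); print(n,c)
print(env.calibration("wrist"))
E
```

```text
pics
{'t': 0.0, 'joint_pos': array([-1.2565,  0.2074,  1.543 , -0.    ,  1.3935, -0.1505]), 'qd': array([-0.0017,  0.0003,  0.0005,  0.0003,  0.0006, -0.0006]), 'effort': array([ -0.0019, -38.3039, -29.1598,  -0.0004,   0.0106,   0.    ]), 'eef_pos': array([ 0.2575, -0.5132,  0.2079]), 'orientation': array([-3.1393, -0.0003,  0.4648]), 'wrist_force': array([ 0.7318,  0.369 , -0.5958]), 'moment': array([ 0.0283,  0.0544, -0.0439]), 'grip_force': 0.0, 'width': 0.08542612933381635}
side {'intrinsics': array([[403.3599,   0.    , 254.3323],
       [  0.    , 403.3599, 196.784 ],
       [  0.    ,   0.    ,   1.    ]]), 'R': array([[-0.9477, -0.3182,  0.0247],
       [-0.1886,  0.496 , -0.8476],
       [ 0.2574, -0.8079, -0.5301]]), 't': array([0.5547, 0.2523, 0.847 ])}
top {'intrinsics': array([[407.9788,   0.    , 262.7066],
       [  0.    , 407.9788, 188.5517],
       [  0.    ,   0.    ,   1.    ]]), 'R': array([[ 0.0225, -0.9996,  0.015 ],
       [-0.9842, -0.0248, -0.1755],
       [ 0.1758, -0.0108, -0.9844]]), 't': array([-0.0151,  0.6242,  0.945 ])}
{'intrinsics': array([[297.3186,   0.    , 256.7253],
       [  0.    , 297.3186, 195.0982],
       [  0.    ,   0.    ,   1.    ]]), 'hand_eye': array([[-0.0004, -0.9545, -0.2981,  0.0759],
       [ 1.    , -0.0006,  0.0007,  0.0005],
       [-0.0008, -0.2981,  0.9545, -0.1646],
       [ 0.    ,  0.    ,  0.    ,  1.    ]])}
```

View pics/side0.png

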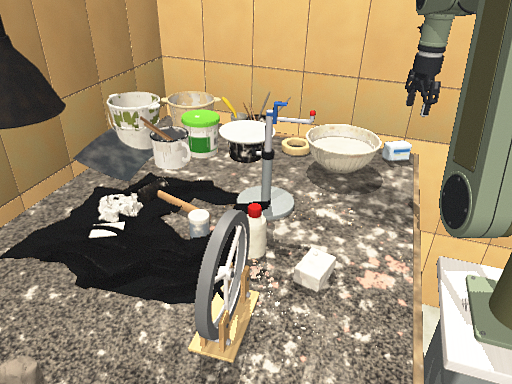

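View pics/top0.png

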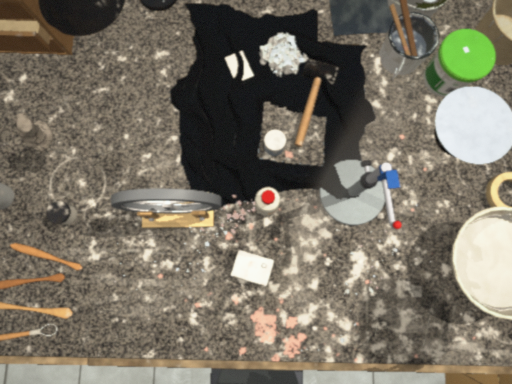

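Side view: the wheel is at about (225,270) in its cradle, with the bottle at (255,230) behind it. The stand's post is at (268,150), with the blue keeper at (280,105) and the red tip at (312,113). Top view: the tyre spans (112–222, 200) and the bottle is at (267,198). The foot is at (352,192), the keeper at (390,178) and the red tip at (397,225).

```bash
cat > h.py <<'E'
import numpy as np,cv2
from scipy.spatial.transform import Rotation as Ro
np.set_printoptions(precision=4,suppress=True)
from plant import env
class Cam:
    def __init__(s,n,st=None):
        c=env.calibration(n); s.K=np.array(c["intrinsics"]); s.fish=n=="wrist"
        if s.fish:
            T=np.eye(4); T[:3,:3]=Ro.from_euler("xyz",st["orientation"]).as_matrix(); T[:3,3]=st["eef_pos"]
            T=T@np.array(c["hand_eye"]); s.R=T[:3,:3].T; s.o=T[:3,3]
        else: s.R=np.array(c["R"]); s.o=-s.R.T@np.array(c["t"])
    def ray(s,u,v):
        a=(u-s.K[0,2])/s.K[0,0]; b=(v-s.K[1,2])/s.K[1,1]
        if s.fish:
            r=np.hypot(a,b)+1e-12; d=np.array([a/r*np.sin(r),b/r*np.sin(r),np.cos(r)])
        else: d=np.array([a,b,1.])
        d=s.R.T@d; return d/np.linalg.norm(d)
    def plane(s,u,v,z):
        d=s.ray(u,v); return s.o+d*(z-s.o[2])/d[2]
    def px(s,X):
        c=s.R@(np.asarray(X)-s.o)
        if s.fish:
            r=np.hypot(c[0],c[1])+1e-12; th=np.arctan2(r,c[2]); m=np.array([c[0],c[1]])/r*th
        else: m=c[:2]/c[2]
        return m*[s.K[0,0],s.K[1,1]]+s.K[:2,2]
def tri(*cr):  # (cam,(u,v)) pairs
    A=np.zeros((3,3));b=np.zeros(3);L=[]
    for c,p in cr:
        d=c.ray(*p);P=np.eye(3)-np.outer(d,d);A+=P;b+=P@c.o;L.append((P,c.o))
    X=np.linalg.solve(A,b); return X,[np.linalg.norm(P@(X-o))*1000 for P,o in L]
def hsv(im): return cv2.cvtColor(im,cv2.COLOR_RGB2HSV)
def blobs(m,amin=8):
    n,l,s,c=cv2.connectedComponentsWithStats(m.astype(np.uint8)); 
    return [(s[i],c[i],l==i) for i in range(1,n) if s[i][4]>=amin]
def red(h): return ((h[...,0]<6)|(h[...,0]>174))&(h[...,1]>170)&(h[...,2]>90)
def blue(h): return (h[...,0]>100)&(h[...,0]<125)&(h[...,1]>150)&(h[...,2]>60)
E
python3 - <<'E'
from h import *
C={n:Cam(n) for n in("side","top")}
for n in C:
    im=cv2.imread(f"pics/{n}0.png")[:,:,::-1];h=hsv(im)
    for k,f in(("red",red),("blue",blue)):
        for s,c,_ in blobs(f(h)): print(n,k,s,c)
t,s=C["top"],C["side"]
print("ball",tri((t,(397.5,224.5)),(s,(312.5,113))))
# rough ground points
print("foot",t.plane(352,192,.014),"wheel top",t.plane(166,193,.249),"bottle",t.plane(267,198,.134))
a=cv2.imread("pics/side0.png")[195:365,175:315];b=cv2.imread("pics/side0.png")[90:230,225:330]
c=cv2.imread("pics/top0.png")[175:240,100:290];d=cv2.imread("pics/top0.png")[150:240,310:410]
R=lambda i,w,h:cv2.resize(i,(w,h),interpolation=cv2.INTER_CUBIC)
out=np.zeros((600,800,3),np.uint8)
out[:340,:280]=R(a,280,340);out[:340,280:535]=R(b,255,340);out[:238,535:800]=R(d,265,238);out[340:600,:760]=R(c,760,260)
cv2.imwrite("pics/crop1.png",out)
E
```

```text
side red [310 110   6   6  25] [312.2  112.64]
side red [248 203  14  15 173] [254.2775 209.9827]
side blue [267 102  20  22 120] [275.625  110.3667]
side blue [394 150  15   2  24] [401.  150.5]
top red [262 191  12  13 120] [267.65   196.6917]
top red [393 221   8   7  43] [396.814  224.2558]
top blue [382 171  17  17 174] [391.546  178.5172]
ball (array([ 0.5206, -0.2488,  0.2885]), [np.float64(0.7822118100261851), np.float64(0.7822118100262554)])
foot [ 0.6285 -0.2294  0.014 ] wheel top [0.5761 0.1911 0.249 ] bottle [ 0.589  -0.0095  0.134 ]
```

View pics/crop1.png

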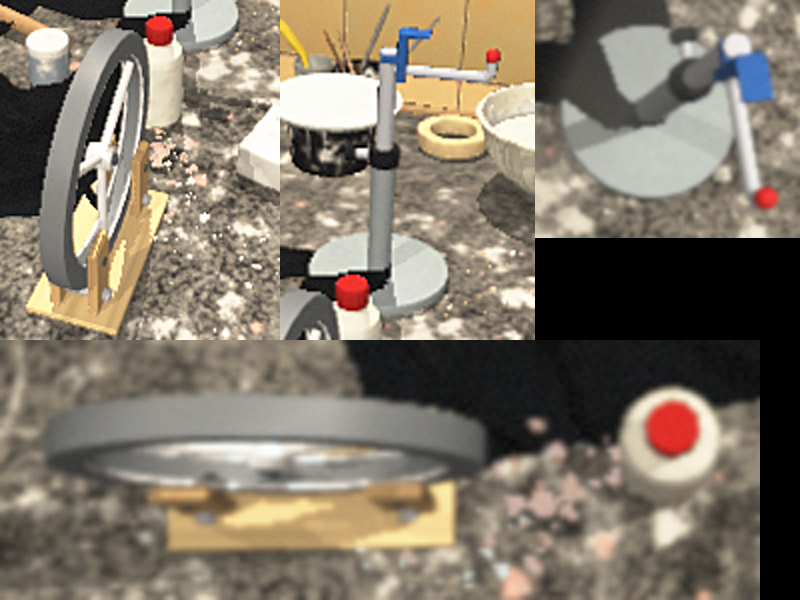

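The crop confirms that the arm points roughly along world -x with a small yaw, and that the wheel's plane lies along y. Triangulating the ball puts the arm top at about 0.270. Next I rise and turn the tool, then take wrist views.

>>> send_rows --series '[0, 0, -0.025, -0.1225, 0.085, 0, 0, -0.025, -0.1225, 0.085, 0, 0, -0.025, -0.1225, 0.085, 0, 0, -0.025, -0.1225, 0.085, 0, 0, -0.025, -0.1225, 0.085, 0, 0, -0.025, -0.1225, 0.085, 0, 0, -0.025, -0.1225, 0.085, 0, 0, -0.025, -0.1225, 0.085, 0, 0, -0.025, -0.1225, 0.085]'

```text
t: 0.85
eef_pos: [0.2576, -0.5136, 0.4346]
orientation: [-3.141, -0.001, 1.573]
wrist_force: [0.1, -0.8, 0.1]
width: 0.0847
grip_force: 0.0
```

>>> send_rows --series '[0.03, 0.03, 0, 0, 0.085, 0.03, 0.03, 0, 0, 0.085, 0.03, 0.03, 0, 0, 0.085, 0.03, 0.03, 0, 0, 0.085, 0.03, 0.03, 0, 0, 0.085, 0.03, 0.03, 0, 0, 0.085, 0.03, 0.03, 0, 0, 0.085, 0.03, 0.03, 0, 0, 0.085, 0, 0, 0, 0, 0.085, 0, 0, 0, 0, 0.085]'

```text
t: 1.68
eef_pos: [0.4953, -0.2771, 0.4332]
orientation: [-3.14, -0.001, 1.572]
wrist_force: [-0.4, -0.9, 0.7]
width: 0.0848
grip_force: 0.0
```

```bash
python3 - <<'E'
from h import *
import pickle
s=env.sense(); im=env.camera("wrist"); pickle.dump((s,im),open("w1.pkl","wb"))
cv2.imwrite("pics/w1.png",im[:,:,::-1]); print(s["t"],s["eef_pos"],s["orientation"],s["joint_pos"])
h=hsv(im)
for k,f in(("red",red),("blue",blue)):
    for b,c,_ in blobs(f(h)): print(k,b,c)
E
```

```text
1.6833 [ 0.4953 -0.2771  0.4332] [-3.1401 -0.0008  1.5719] [-0.6624  0.1202  1.1916 -0.0003  1.8314 -0.6636]
red [313   0  11   4  34] [317.7647   1.2353]
red [275 143  13  13 134] [280.6642 148.8806]
blue [347 131  30  22 528] [361.7405 141.4375]
```

View pics/w1.png

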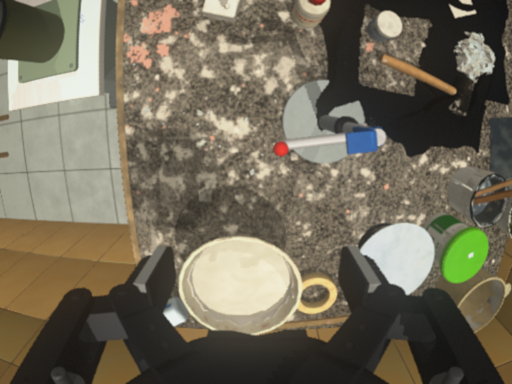

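Wrist view 1: red ball at (281,149), keeper at (362,141), and the arm nearly along world x. I'll take two more places on the way to the wheel.

>>> send_rows --series '[0.04, 0, 0, 0, 0.085, 0.04, 0, 0, 0, 0.085, 0.03, 0, 0, 0, 0.085, 0, 0, 0, 0, 0.085, 0, 0, 0, 0, 0.085, 0, 0, 0, 0, 0.085]'

```text
t: 2.23
eef_pos: [0.494, -0.1707, 0.434]
orientation: [-3.141, 0.001, 1.565]
wrist_force: [-0.2, -1.1, 0.4]
width: 0.0849
grip_force: 0.0
```

```bash
python3 - <<'E'
from h import *
import pickle
s=env.sense(); im=env.camera("wrist"); pickle.dump((s,im),open("w2.pkl","wb"))
print(s["t"],s["eef_pos"])
D=[]
for f in("w1","w2"):
    st,i=pickle.load(open(f+".pkl","rb"));h=hsv(i);c=Cam("wrist",st)
    r=[b for b in blobs(red(h),50) if b[1][1]>50]; bl=max(blobs(blue(h),100),key=lambda b:b[0][4])
    # ball centre by minEnclosing; keeper box corners
    bx=cv2.boxPoints(cv2.minAreaRect(np.argwhere(bl[2])[:,::-1].astype(np.float32)))
    print(f,r[-1][1],bl[1],bx.round(1).tolist()); D.append((c,r,bl,bx))
for r1 in D[0][1]:
  for r2 in D[1][1]:
    print("ball",tri((D[0][0],r1[1]),(D[1][0],r2[1])))
print("keepercen",tri(*[(d[0],d[2][1]) for d in D]))
for d in D:
    b=[d[0].plane(*p,0.308)[:2] for p in d[3]]; print(np.array(b))
E
```

```text
2.2333 [ 0.494  -0.1707  0.434 ]
w1 [280.6642 148.8806] [361.7405 141.4375] [[346.6000061035156, 133.60000610351562], [374.3999938964844, 130.10000610351562], [376.79998779296875, 149.3000030517578], [349.0, 152.8000030517578]]
w2 [279.5948 240.5948] [353.4843 236.322 ] [[338.70001220703125, 231.1999969482422], [365.1000061035156, 226.8000030517578], [367.6000061035156, 241.39999389648438], [341.1000061035156, 245.8000030517578]]
ball (array([ 0.454 , -0.1518,  0.8843]), [np.float64(19.667839785169242), np.float64(19.667839785169427)])
ball (array([ 0.5202, -0.2473,  0.2897]), [np.float64(0.08850303666100716), np.float64(0.08850303666109603)])
keepercen (array([ 0.6017, -0.2348,  0.3091]), [np.float64(0.015343430774194537), np.float64(0.015343430774377966)])
[[ 0.5852 -0.2275]
 [ 0.6155 -0.2225]
 [ 0.6197 -0.2423]
 [ 0.5889 -0.2471]]
[[ 0.5839 -0.2284]
 [ 0.6148 -0.2241]
 [ 0.6204 -0.2425]
 [ 0.5887 -0.2467]]
```

>>> send_rows --series '[0.04, 0.01, 0, 0, 0.085, 0.04, 0.01, 0, 0, 0.085, 0.04, 0.01, 0, 0, 0.085, 0.04, 0.01, 0, 0, 0.085, 0.04, 0.01, 0, 0, 0.085, 0.04, 0.01, 0, 0, 0.085, 0.02, 0.01, 0, 0, 0.085, 0, 0, 0, 0, 0.085, 0, 0, 0, 0, 0.085, 0, 0, 0, 0, 0.085]'

```text
t: 3.12
eef_pos: [0.5658, 0.0888, 0.4335]
orientation: [-3.14, 0.001, 1.565]
wrist_force: [-0.0, -0.5, -0.1]
width: 0.0851
grip_force: 0.0
```

```bash
python3 - <<'E'
from h import *
import pickle
s=env.sense(); im=env.camera("wrist"); pickle.dump((s,im),open("w3.pkl","wb"))
cv2.imwrite("pics/w3.png",im[:,:,::-1]); print(s["t"],s["eef_pos"],s["orientation"])
E
```

```text
3.1167 [0.5658 0.0888 0.4335] [-3.1404  0.0009  1.565 ]
```

View pics/w3.png

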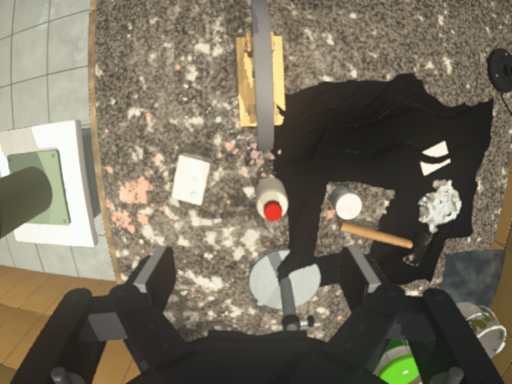

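Wrist view 3: the tyre is a band at columns 253–275 running up out of the frame, with the cradle at rows 35–127 and the bottle at (272,200). Stand yaw is about 0.152 and the arm top about 0.271. I'll shift once more to see the whole tyre.

>>> send_rows --series '[0.04, -0.025, 0, 0, 0.085, 0.04, -0.025, 0, 0, 0.085, 0.01, 0, 0, 0, 0.085, 0, 0, 0, 0, 0.085, 0, 0, 0, 0, 0.085, 0, 0, 0, 0, 0.085]'

```text
t: 3.67
eef_pos: [0.5222, 0.1696, 0.434]
orientation: [3.141, 0.001, 1.565]
wrist_force: [0.4, -0.2, -0.8]
width: 0.0847
grip_force: 0.0
```

```bash
python3 - <<'E'
from h import *
import pickle
s=env.sense(); im=env.camera("wrist"); pickle.dump((s,im),open("w4.pkl","wb"))
cv2.imwrite("pics/w4.png",im[:,:,::-1]); print(s["t"],s["eef_pos"],s["orientation"])
c4=Cam("wrist",s); print("guess px of wheel top:",c4.px([.576,.191,.249]),c4.px([.576,.131,.232]),c4.px([.576,.251,.232]))
for f in("w3","w4"):
    st,i=pickle.load(open(f+".pkl","rb")); h=hsv(i)
    for r in (60,90,110) if f=="w3" else (100,120,140,160,180): print(f,r,[tuple(x) for x in h[r,225:345:2]][:60:1] if 0 else i[r,215:350:3].mean(1).astype(int))
E
```

```text
3.6667 [0.5222 0.1696 0.434 ] [3.1414 0.0009 1.5649]
guess px of wheel top: [301.4743 150.5192] [298.1197 194.2558] [300.1883 100.4114]
w3 60 [125 137 114  89 100 105  91 107 153 146 210 209 157 145 161 163 162 163
 163 184 213 212 211  93 137 133 155 133 138 138 124 139 142 143 159 136
 147 138 147 125 148 110 133 115 122]
w3 90 [107 131 130 126 110 113 134 100 163 163 172 158 157 144 168 171 172 171
 172 170 213 216 215 161  95 109 111  98  83  59  54  52  51  51  49  48
  45  43  45  44  45  43  43  42  42]
w3 110 [120 145 141 137 131 134 175 178 175 216 170 135 141 125 146 152 155 157
 160 160 199 172  58 129  54  54  52  53  49  49  48  46  44  45  48  41
  37  36  35  36  35  37  36  36  34]
w4 100 [114 118 125 122 144 136 166 146 152 129 116 102 128 106  84 170 153 187
 217 176 160 223 174 167 126 154 165 165 164 164 163 139 138 165 141 147
 146 135 144 150 153 164 152 141 162]
w4 120 [165 145 131 135 146 161 107 125 139 105 117 109 125 125 119 145 158 169
 172 218 170 201 155 235 235 119 174 172 172 171 171 157 127 108 118 139
 142 175 155 156 146 130 155 213 236]
w4 140 [198 128 149 127 124 158 155 213 168 171 162 156 132 158 189 159 213 171
 170 169 167 144 209 167 152 114 181 183 182 181 181 157  59  58  56  56
  54  53  48  47  43  44  45  45  44]
w4 160 [234 239 228 222 145 154 151 154 231 191 156 136 162 163 200 188 217 211
 213 173 147 149 186 124 130  93 178 180 181 182 183 134  55  52  50  53
  51  46  45  43  43  41  39  39  37]
w4 180 [102 121 104 136 115 124 143 204 227 206 157 175 171 234 141 136 148 139
 114 131 134 124 107 178 100 107 151 150 150 152 150  51  52  49  47  45
  45  44  42  40  33  33  36  38  36]
```

View pics/w4.png

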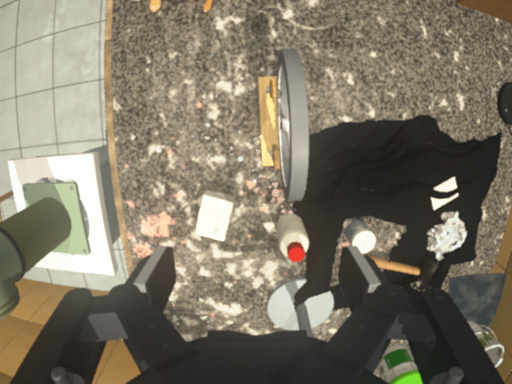

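Wrist view 4: the whole tyre is visible, rows 48–203, with the tread at columns 292–308 near row 150.

```bash
python3 - <<'E'
from h import *
import pickle
from scipy.optimize import least_squares
obs=[];ends={}
for f,seed in(("w3",(265,90)),("w4",(300,150))):
    st,i=pickle.load(open(f+".pkl","rb")); c=Cam("wrist",st)
    g=cv2.bilateralFilter(i,5,25,3)
    m=np.zeros((386,514),np.uint8); cv2.floodFill(g.copy(),m,seed,0,(5,)*3,(5,)*3,4|(255<<8)|cv2.FLOODFILL_MASK_ONLY)
    m=cv2.morphologyEx(m[1:-1,1:-1],cv2.MORPH_OPEN,np.ones((3,3)))
    ys=np.where(m.any(1))[0]; print(f,"rows",ys[0],ys[-1])
    rows=range(65,125) if f=="w3" else range(95,190)
    for r in rows:
        k=np.where(m[r])[0]
        if len(k)>8: obs.append((f,c,r,k[0]-.5,k[-1]+.5))
    if f=="w4":
        for r in range(60,200,15): k=np.where(m[r])[0]; print(r,k[0] if len(k) else None,k[-1] if len(k) else None)
# model: tyre edges at x=x0+b*(y-yc)±11mm on the cylinder of radius .12, hub height zc; yc from the ends
def hit(c,u,v,yc,zc):
    d=c.ray(u,v); A=d[1]**2+d[2]**2; e=c.o-[0,yc,zc]; B=e[1]*d[1]+e[2]*d[2]; C=e[1]**2+e[2]**2-.12**2
    D=B*B-A*C
    return c.o+d*((-B-np.sqrt(max(D,0)))/A)
def res(p,yc):
    x0,b,zc=p;o=[]
    for f,c,r,l,rr in obs:
        for u,sg in((l,-1),(rr,1)):
            P=hit(c,u,r,yc,zc); o.append((P[0]-x0-b*(P[1]-yc)-sg*.011)*1000)
    return np.array(o)
for yc in(.18,.19,.2):
    s=least_squares(res,[.576,0,.129],args=(yc,),loss="soft_l1",x_scale=[.01,.05,.01]); print(yc,s.x,np.abs(s.fun).mean(), s.cost)
c=[o[1] for o in obs if o[0]=="w4"][0]
# silhouette ends in w4: tangents to the circle
for u,v in((288,48),(294,203)):
    d=c.ray(u,v); n=np.array([-d[2],d[1]])/np.hypot(d[1],d[2]); 
    for sg in(1,-1): # yc such that distance=.12
        k=n@(c.o[1:]); print("yc",(k+sg*.12-n[1]*.129)/n[0])
E
```

```text
w3 rows 0 151
w4 rows 49 209
60 263 330
75 253 308
90 254 306
105 288 306
120 290 307
135 282 307
150 282 307
165 284 307
180 286 305
195 285 302
0.18 [0.5741 0.0083 0.1164] 2.1832706651463947 523.2224717725641
0.19 [ 0.5741 -0.003   0.1165] 2.103244781454261 506.58123226318946
0.2 [ 0.5739 -0.0143  0.1176] 2.0433476482644806 494.4540119177166
yc 0.45858462434521763
yc 0.21412369163572276
yc 0.21044795135567188
yc -0.043418888343986946
```

```bash
cat > m.py <<'E'
from h import *
import pickle
from scipy.optimize import least_squares
obs=[]
for f,l0,r0,rows in(("w3",255,274,range(75,120)),("w4",292,308,range(120,175))):
    st,i=pickle.load(open(f+".pkl","rb")); c=Cam("wrist",st)
    g=cv2.GaussianBlur(i,(0,0),.8).astype(float).mean(2)
    for r in rows:
        d=np.abs(np.diff(g[r])); a=lambda x:x-4+np.argmax(d[x-4:x+5])+.5
        obs.append((f,c,r,a(l0),a(r0)))
    print(f,[(o[2],o[3],o[4]) for o in obs if o[0]==f][::8])
def hit(c,u,v,yc,zc):
    d=c.ray(u,v); A=d[1]**2+d[2]**2; e=c.o-[0,yc,zc]; B=e[1]*d[1]+e[2]*d[2]; C=e[1]**2+e[2]**2-.12**2
    return c.o+d*((-B-np.sqrt(max(B*B-A*C,0)))/A)
def res(p,yc):
    x0,b,zc=p;o=[]
    for f,c,r,l,rr in obs:
        for u,sg in((l,-1),(rr,1)):
            P=hit(c,u,r,yc,zc); o.append((P[0]-x0-b*(P[1]-yc)-sg*.011)*1000)
    return np.array(o)
for yc in(.205,.212):
    s=least_squares(res,[.576,0,.129],args=(yc,),loss="soft_l1",x_scale=[.01,.05,.01]); print(yc,s.x,np.median(np.abs(s.fun)))
# cradle wood and tyre ends in the top camera
im=cv2.imread("pics/top0.png")[:,:,::-1];h=hsv(im);t=Cam("top")
m=(h[...,0]>12)&(h[...,0]<26)&(h[...,1]>80)&(h[...,2]>120)
for s,c,_ in blobs(m[170:235,100:240],40): print("wood",s[:5]+[100,170,0,0,0],c)
g=im.mean(2).astype(int); print(g[203,104:122],g[200,214:232])
st,i=pickle.load(open("w4.pkl","rb"));print(i.mean(2).astype(int)[42:56,284:292:3].T,i.mean(2).astype(int)[196:212,288:300:4].T)
E
python3 m.py
```

```text
w3 [(75, np.float64(251.5), np.float64(272.5)), (83, np.float64(252.5), np.float64(273.5)), (91, np.float64(255.5), np.float64(273.5)), (99, np.float64(256.5), np.float64(273.5)), (107, np.float64(255.5), np.float64(276.5)), (115, np.float64(254.5), np.float64(273.5))]
w4 [(120, np.float64(288.5), np.float64(308.5)), (128, np.float64(288.5), np.float64(308.5)), (136, np.float64(289.5), np.float64(308.5)), (144, np.float64(291.5), np.float64(308.5)), (152, np.float64(291.5), np.float64(308.5)), (160, np.float64(291.5), np.float64(308.5)), (168, np.float64(290.5), np.float64(307.5))]
0.205 [ 0.5735 -0.0628  0.1271] 0.7153613695759943
0.212 [ 0.5728 -0.0695  0.1288] 0.6760666748842599
wood [ 137  210   77   18 1013] [77.4432 49.5153]
[ 95 104 113 122 130 133 123 101  87  80  76  71  68  68  61  62  62  62] [106 105 103  99  97  93  79  54  29  24  18  15  18  15   8  18  22  23]
[[141 143 133 128 135 132 118 107 106 110 110 110 110 110]
 [113 134 136 129 133 138 129 113 106 109 111 112 112 115]
 [108 108 105 111 115 118 119 110 106 107 111 111 113 115]] [[ 93 102 109 112 112 104  92  87  95 102 103 101 104 108 121 154]
 [131 129 126 122 112  95  88 100 121 116  95  86  83  90 115 135]
 [131 128 126 120  99  66  53  53  53  52  52  53  55  62  62  56]]
```

```bash
python3 - <<'E'
from h import *
t=Cam("top"); im=cv2.imread("pics/top0.png")[:,:,::-1];h=hsv(im)
m=(h[...,0]>12)&(h[...,0]<26)&(h[...,1]>80)&(h[...,2]>120)
for c in range(144,214,8):
    k=np.where(m[205:235,c])[0]+205
    print(t.plane(c,k.max()+.5,.006)[:2] if len(k) else None,end=" ")
for z in(0,.012): print("cradle y mid",[(t.plane(a,226,z)[1]+t.plane(b,226,z)[1])/2 for a,b in((142,214),)])
for u in(110.8,220.8):
    d=t.ray(u,200); n=np.array([-d[2],d[1]])/np.hypot(d[1],d[2]);k=n@t.o[1:]
    print([ (k+sg*.12-n[1]*.129)/n[0] for sg in(1,-1)])
E
```

```text
[0.5259 0.2961] [0.5264 0.276 ] [0.5269 0.256 ] [0.5299 0.236 ] [0.5278 0.2157] [0.5283 0.1956] [0.5313 0.1756] [0.5318 0.1555] [0.5323 0.1353] cradle y mid [np.float64(0.21197566432107467)]
cradle y mid [np.float64(0.20965179075806895)]
[np.float64(0.46850056505856424), np.float64(0.21321362765502286)]
[np.float64(0.21491510285404594), np.float64(-0.026098893476894664)]
```

Wheel hub at about (0.573, 0.213, 0.129) with yaw about 0.05. I'll grip on the +y side, aiming the TCP at (0.570, 0.266, 0.206).

>>> send_rows --series '[0.0322, 0.016, 0, 0, 0.085, 0.0322, 0.016, 0, 0, 0.085, 0.032, 0.0155, 0, -0.055, 0.085, 0, 0, 0.03, 0, 0.085, 0, 0, 0.035, 0, 0.085, 0, 0, 0.035, 0, 0.085, 0, 0, 0.03, 0, 0.085, 0, 0, 0.015, 0, 0.085, 0, 0, 0, 0, 0.085, 0, 0, 0, 0, 0.085]'

```text
t: 4.55
eef_pos: [0.5697, 0.2662, 0.2878]
orientation: [-3.139, 0.001, 1.62]
wrist_force: [-1.0, 0.3, 1.2]
width: 0.0849
grip_force: 0.0
```

```bash
python3 - <<'E'
from h import *
s=env.sense(); print(s["eef_pos"],s["orientation"])
ims=[env.camera("wrist"),env.camera("top")[140:270,60:330],env.camera("side")[150:360,150:360]]
out=np.zeros((600,800,3),np.uint8)
out[:384,:512]=ims[0]; out[384:600,:449]=cv2.resize(ims[1],(449,216)); out[384:600,512:728]=cv2.resize(ims[2],(216,216))
cv2.imwrite("pics/g1.png",out[:,:,::-1])
E
```

```text
[0.5697 0.2662 0.2878] [-3.139   0.001   1.6204]
```

View pics/g1.png

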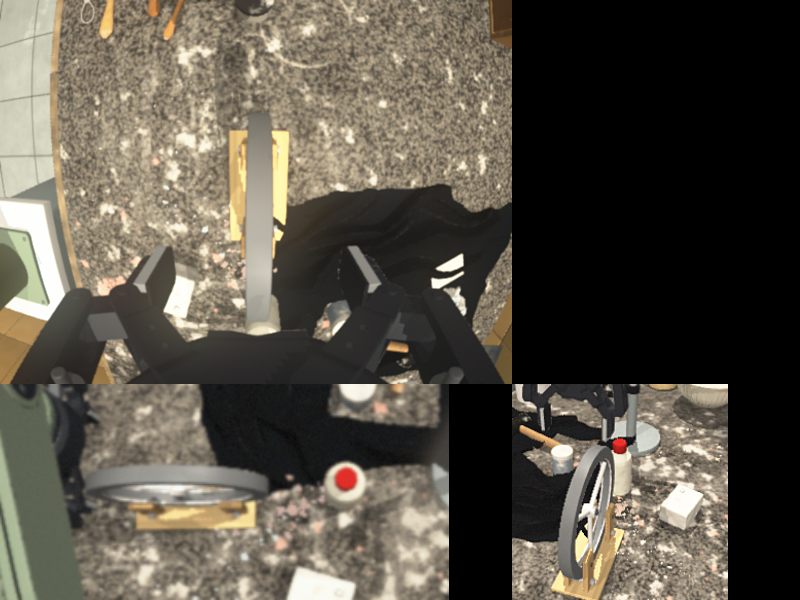

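The tyre band (columns 246–272) is parallel to the fingers and centred between them, so I'll descend and grip.

>>> send_rows --series '[0, 0, 0.03, 0, 0.085, 0, 0, 0.03, 0, 0.085, 0, 0, 0.015, 0, 0.085, 0, 0, 0.007, 0, 0.085, 0, 0, 0, 0, 0.085, 0, 0, 0, 0, 0.01, 0, 0, 0, 0, 0.01, 0, 0, 0, 0, 0.01, 0, 0, 0, 0, 0.01, 0, 0, 0, 0, 0.01, 0, 0, 0, 0, 0.01, 0, 0, 0, 0, 0.01, 0, 0, 0, 0, 0.01, 0, 0, 0, 0, 0.01]' --force 90

```text
t: 5.87
eef_pos: [0.5703, 0.268, 0.2085]
orientation: [3.139, -0.001, 1.622]
wrist_force: [0.1, -0.6, 5.6]
width: 0.0185
grip_force: 88.2
```

>>> send_rows --series '[0, 0, 0, 0, 0.01, 0, 0, -0.01, 0, 0.01, 0, 0, -0.015, 0, 0.01, 0, 0, -0.02, 0, 0.01, 0, 0, -0.02, 0, 0.01, 0, 0, -0.02, 0, 0.01, 0, 0, -0.02, 0, 0.01, 0, 0, -0.02, 0, 0.01, 0, 0, -0.02, 0, 0.01, 0, 0, -0.02, 0, 0.01, 0, 0, 0, 0, 0.01, 0, 0, 0, 0, 0.01]'

```text
t: 6.87
eef_pos: [0.5697, 0.2679, 0.3725]
orientation: [3.14, -0.001, 1.622]
wrist_force: [-0.2, 0.7, -3.2]
width: 0.0188
grip_force: 88.5
```

```bash
python3 - <<'E'
from h import *
s=env.sense(); print(s)
ims=[env.camera("wrist"),env.camera("top")[100:270,60:330],env.camera("side")[50:350,150:370]]
out=np.zeros((600,800,3),np.uint8)
out[:384,:512]=ims[0]; out[384:600,:343]=cv2.resize(ims[1],(343,216)); out[:393,512:800]=cv2.resize(ims[2],(288,393))
cv2.imwrite("pics/g2.png",out[:,:,::-1])
E
```

```text
{'t': 6.8667, 'joint_pos': array([0.302 , 0.2553, 1.1534, 0.0003, 1.7316, 0.2504]), 'qd': array([ 0.003 ,  0.0231,  0.0609,  0.0027, -0.0019, -0.0007]), 'effort': array([ -0.0835, -45.419 , -33.734 ,  -0.2127,   0.0697,  -0.0034]), 'eef_pos': array([0.5697, 0.2679, 0.3725]), 'orientation': array([ 3.1404, -0.0006,  1.6224]), 'wrist_force': array([-0.2104,  0.6922, -3.1734]), 'moment': array([ 0.1672, -0.0196, -0.0479]), 'grip_force': 88.53285357356071, 'width': 0.018849802317617147}
```

View pics/g2.png

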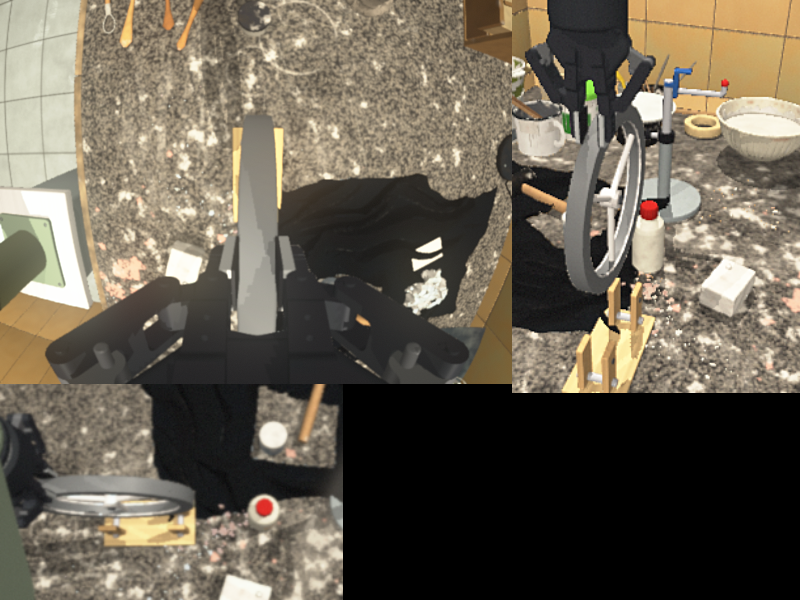

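The wheel hangs clear of the cradle in the grip, with a load of about 3.2 N. The side view shows the bottle and cast undisturbed. Next I move it in front of the hook tip: x first, then along -y, staying high.

>>> send_rows --series '[-0.01, -0.02, 0, 0, 0.01, -0.02, -0.0263, 0, 0, 0.01, -0.02, -0.0263, 0, 0, 0.01, -0.025, -0.0263, 0, 0, 0.01, -0.025, -0.02, 0, 0, 0.01, -0.025, -0.0124, 0, 0, 0.01, -0.03, 0, 0, 0, 0.01, -0.03, 0, 0, 0, 0.01, -0.03, 0, 0, 0, 0.01, -0.03, 0, 0, 0, 0.01, -0.03, 0, 0, 0, 0.01, -0.03, 0, 0, 0, 0.01, -0.03, 0, 0, 0, 0.01, -0.03, 0, 0, 0, 0.01, -0.03, 0, 0, 0, 0.01, -0.03, 0, 0, 0, 0.01, -0.022, 0, 0, 0, 0.01, -0.0152, 0, 0, 0, 0.01, 0, 0, 0, -0.05, 0.01, 0, 0, 0, -0.05, 0.01]'

```text
t: 8.68
eef_pos: [0.4611, -0.2013, 0.3695]
orientation: [-3.138, -0.004, 1.722]
wrist_force: [-1.1, 1.3, -3.7]
width: 0.0186
grip_force: 88.7
```

>>> send_rows --series '[0, 0, 0.01, 0, 0.01, 0, 0, 0.02, 0, 0.01, 0, 0, 0.02, 0, 0.01, 0, 0, 0.015, 0, 0.01, 0, 0, 0.006, 0, 0.01, 0, 0, 0, 0, 0.01, 0, 0, 0, 0, 0.01, 0, 0, 0, 0, 0.01]'

```text
t: 9.35
eef_pos: [0.4627, -0.2009, 0.302]
orientation: [3.14, 0.001, 1.722]
wrist_force: [-0.2, -0.9, -2.1]
width: 0.0186
grip_force: 88.6
```

```bash
python3 - <<'E'
from h import *
s=env.sense(); print(s["t"],s["eef_pos"],s["orientation"],s["wrist_force"],s["moment"],s["width"],s["grip_force"])
ims=[env.camera("wrist"),env.camera("top")[100:270,230:500],env.camera("side")[50:300,180:400]]
cv2.imwrite("pics/side5.png",env.camera("side")[:,:,::-1])
out=np.zeros((600,800,3),np.uint8)
out[:300,:400]=cv2.resize(ims[0],(400,300)); out[300:600,:476]=cv2.resize(ims[1],(476,300)); out[:364,480:800]=cv2.resize(ims[2],(320,364))
cv2.imwrite("pics/g3.png",out[:,:,::-1])
E
```

```text
9.35 [ 0.4627 -0.2009  0.302 ] [3.1404 0.0012 1.7222] [-0.1954 -0.912  -2.0896] [0.1692 0.0118 0.0117] 0.018576954857565078 88.64015847444534
```

View pics/g3.png

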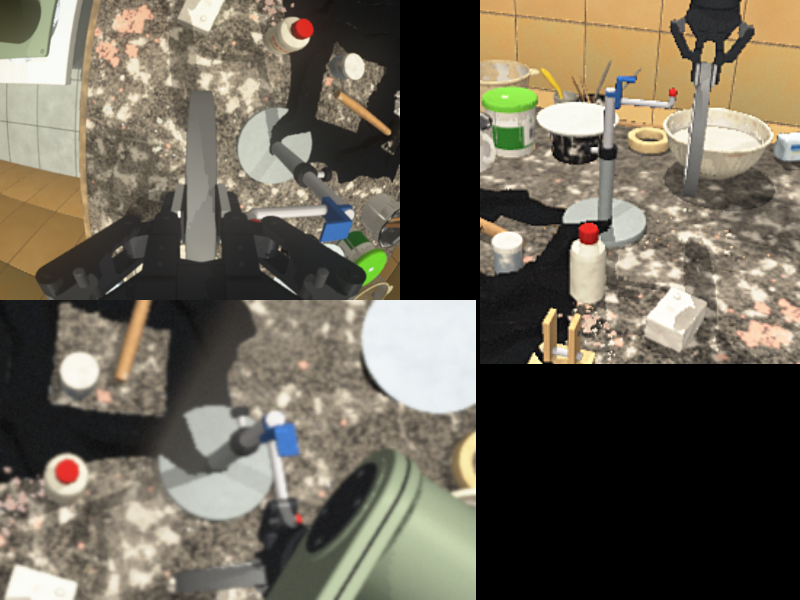

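The wheel hangs upright in front of the red tip and square to the arm, with the hub at stand x ≈ -0.160, y ≈ 0. I'll pass the tip through, then lower.

>>> send_rows --series '[0, 0.004, 0, 0, 0.01, 0, 0.008, 0, 0, 0.01, 0, 0.01, 0, 0, 0.01, 0, 0.01, 0, 0, 0.01, 0, 0.01, 0, 0, 0.01, 0, 0.01, 0, 0, 0.01, 0, 0.01, 0, 0, 0.01, 0, 0.01, 0, 0, 0.01, 0, 0.008, 0, 0, 0.01, 0, 0.006, 0, 0, 0.01, 0, 0, 0, 0, 0.01, 0, 0, 0, 0, 0.01, 0, 0, 0, 0, 0.01]'

```text
t: 10.63
eef_pos: [0.5469, -0.1877, 0.301]
orientation: [-3.141, -0.0, 1.722]
wrist_force: [0.0, -0.4, -2.1]
width: 0.0189
grip_force: 88.7
```

>>> send_rows --series '[0, 0, 0.003, 0, 0.01, 0, 0, 0.006, 0, 0.01, 0, 0, 0.006, 0, 0.01, 0, 0, 0.006, 0, 0.01, 0, 0, 0.005, 0, 0.01, 0, 0, 0.003, 0, 0.01, 0, 0, 0.003, 0, 0.01, 0, 0, 0.002, 0, 0.01, 0, 0, 0, 0, 0.01, 0, 0, 0, 0, 0.01, 0, 0, 0, 0, 0.01]'

```text
t: 11.55
eef_pos: [0.5474, -0.1878, 0.2675]
orientation: [3.141, 0.0, 1.722]
wrist_force: [-0.8, -0.3, -2.9]
width: 0.0187
grip_force: 88.6
```

```bash
python3 - <<'E'
from h import *
s=env.sense(); print(s["t"],s["eef_pos"],s["orientation"],s["wrist_force"],s["moment"],s["width"],s["grip_force"])
ims=[env.camera("wrist"),env.camera("top")[100:270,230:500],env.camera("side")[80:240,230:380]]
out=np.zeros((600,800,3),np.uint8)
out[:300,:400]=cv2.resize(ims[0],(400,300)); out[300:600,:476]=cv2.resize(ims[1],(476,300)); out[:341,480:800]=cv2.resize(ims[2],(320,341))
cv2.imwrite("pics/g4.png",out[:,:,::-1])
E
```

```text
11.55 [ 0.5474 -0.1878  0.2675] [3.141  0.0005 1.7223] [-0.8256 -0.3094 -2.8805] [ 0.1477 -0.0025 -0.019 ] 0.01865687015351718 88.64710181951523
```

View pics/g4.png

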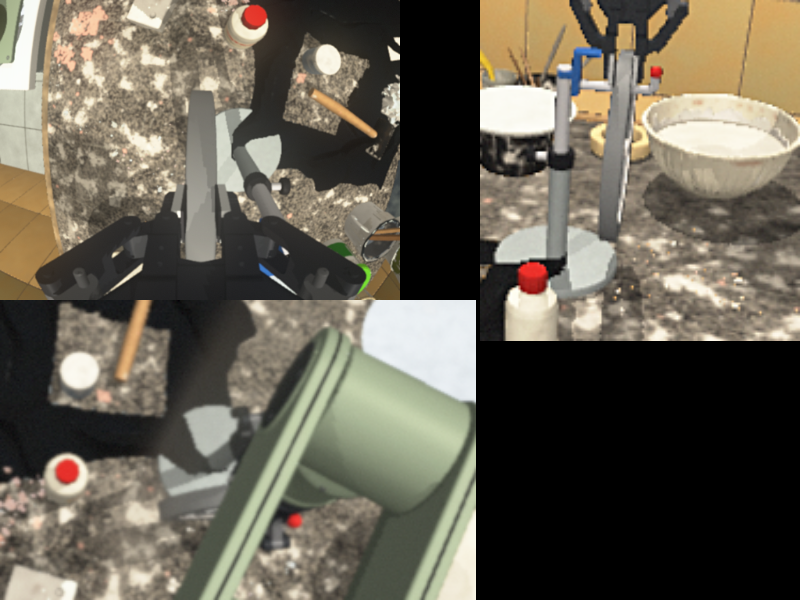

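The side view shows the rim around the arm, between the red tip and the keeper. I'll feel downwards in small steps.

>>> send_rows --series '[0, 0, 0.0015, 0, 0.01, 0, 0, 0.0015, 0, 0.01, 0, 0, 0.0015, 0, 0.01, 0, 0, 0.0015, 0, 0.01, 0, 0, 0.001, 0, 0.01, 0, 0, 0, 0, 0.01]'

```text
t: 12.2
eef_pos: [0.5469, -0.1876, 0.2596]
orientation: [-3.141, -0.001, 1.722]
wrist_force: [-0.2, 0.7, -2.4]
width: 0.0187
grip_force: 88.7
```

>>> send_rows --series '[0, 0, 0.0007, 0, 0.01, 0, 0, 0.0007, 0, 0.01, 0, 0, 0.0006, 0, 0.01, 0, 0, 0, 0, 0.01]'

```text
t: 12.53
eef_pos: [0.5471, -0.1876, 0.2579]
orientation: [-3.141, -0.0, 1.722]
wrist_force: [-0.3, -0.4, -2.2]
width: 0.0186
grip_force: 88.7
```

>>> send_rows --series '[0, 0, 0.0005, 0, 0.01, 0, 0, 0.0005, 0, 0.01, 0, 0, 0.0005, 0, 0.01, 0, 0, 0, 0, 0.01]'

```text
t: 12.87
eef_pos: [0.5471, -0.1876, 0.2564]
orientation: [-3.141, -0.0, 1.722]
wrist_force: [0.3, -0.2, -2.8]
width: 0.0186
grip_force: 88.7
```

>>> send_rows --series '[0, 0, 0.0005, 0, 0.01, 0, 0, 0.0005, 0, 0.01, 0, 0, 0.0005, 0, 0.01, 0, 0, 0, 0, 0.01]'

```text
t: 13.2
eef_pos: [0.5471, -0.1877, 0.2549]
orientation: [-3.141, -0.0, 1.722]
wrist_force: [-0.1, 0.2, -2.6]
width: 0.0187
grip_force: 88.7
```

>>> send_rows --series '[0, 0, 0.0005, 0, 0.01, 0, 0, 0.0005, 0, 0.01, 0, 0, 0, 0, 0.01]'

```text
t: 13.45
eef_pos: [0.5471, -0.1877, 0.2539]
orientation: [-3.141, -0.0, 1.722]
wrist_force: [-0.3, 0.2, -2.6]
width: 0.0189
grip_force: 88.7
```

>>> send_rows --series '[0, 0, 0.0005, 0, 0.01, 0, 0, 0.0005, 0, 0.01, 0, 0, 0, 0, 0.01]'

```text
t: 13.7
eef_pos: [0.5471, -0.1877, 0.2529]
orientation: [-3.141, -0.0, 1.722]
wrist_force: [0.5, -0.3, -2.3]
width: 0.0187
grip_force: 88.7
```

>>> send_rows --series '[0, 0, 0.0005, 0, 0.01, 0, 0, 0.0005, 0, 0.01, 0, 0, 0, 0, 0.01]'

```text
t: 13.95
eef_pos: [0.5473, -0.1877, 0.2522]
orientation: [3.141, 0.0, 1.722]
wrist_force: [-0.2, -0.1, -1.9]
width: 0.0183
grip_force: 88.7
```

>>> send_rows --series '[0, 0, 0.0005, 0, 0.01, 0, 0, 0.0005, 0, 0.01, 0, 0, 0, 0, 0.01]'

```text
t: 14.2
eef_pos: [0.5473, -0.1876, 0.2515]
orientation: [3.141, 0.0, 1.722]
wrist_force: [-0.4, 0.7, 0.9]
width: 0.0187
grip_force: 89.0
```

>>> send_rows --series '[0, 0, 0.0005, 0, 0.01, 0, 0, 0.0005, 0, 0.01, 0, 0, 0, 0, 0.01]'

```text
t: 14.45
eef_pos: [0.5473, -0.1876, 0.2507]
orientation: [3.141, 0.0, 1.722]
wrist_force: [-1.6, 2.5, 2.5]
width: 0.0185
grip_force: 89.2
```

Contact: the load went from -2.6 to +2.5 N, so about 5 N rests on the arm. I'll ease up slightly, confirm the rest, then slide back.

>>> send_rows --series '[0, 0, -0.0005, 0, 0.01, 0, 0, 0, 0, 0.01, 0, 0, 0, 0, 0.01, 0, 0, 0, 0, 0.01, 0, 0.001, 0, 0, 0.01, 0, 0.002, 0, 0, 0.01, 0, 0.002, 0, 0, 0.01, 0, 0, 0, 0, 0.01]'

```text
t: 15.12
eef_pos: [0.5524, -0.1876, 0.2506]
orientation: [-3.141, 0.001, 1.722]
wrist_force: [-1.8, -0.7, 2.8]
width: 0.0188
grip_force: 89.2
```

>>> send_rows --series '[0, 0.002, 0, 0, 0.01, 0, 0.002, 0, 0, 0.01, 0, 0.002, 0, 0, 0.01, 0, 0.002, 0, 0, 0.01, 0, 0.002, 0, 0, 0.01, 0, 0.002, 0, 0, 0.01, 0, 0, 0, 0, 0.01]'

```text
t: 15.7
eef_pos: [0.5646, -0.185, 0.2506]
orientation: [3.141, 0.0, 1.723]
wrist_force: [-2.6, -0.6, 2.3]
width: 0.0186
grip_force: 89.2
```

>>> send_rows --series '[0, 0.002, 0, 0, 0.01, 0, 0.002, 0, 0, 0.01, 0, 0.002, 0, 0, 0.01, 0, 0.002, 0, 0, 0.01, 0, 0.002, 0, 0, 0.01, 0, 0.002, 0, 0, 0.01, 0, 0.002, 0, 0, 0.01, 0, 0.002, 0, 0, 0.01, 0, 0.001, 0, 0, 0.01, 0, 0, 0, 0, 0.01]'

```text
t: 16.53
eef_pos: [0.5812, -0.1825, 0.2505]
orientation: [3.141, 0.0, 1.723]
wrist_force: [-2.2, -0.5, 1.9]
width: 0.019
grip_force: 89.1
```

>>> send_rows --series '[0, 0.001, 0, 0, 0.01, 0, 0.001, 0, 0, 0.01, 0, 0.001, 0, 0, 0.01, 0, 0, 0, 0, 0.01]'

```text
t: 16.87
eef_pos: [0.584, -0.1821, 0.2505]
orientation: [3.141, -0.0, 1.722]
wrist_force: [-1.4, -0.2, 2.1]
width: 0.0186
grip_force: 89.1
```

```bash
python3 - <<'E'
from h import *
s=env.sense(); p=s["eef_pos"]; y=s["orientation"][2]
hub=p[:2]-.055*np.array([np.cos(y),np.sin(y)]); d=hub-[.6289,-.2306]; a=.152
print(s["t"],"hub in stand",d@[np.cos(a),np.sin(a)],d@[-np.sin(a),np.cos(a)],s["wrist_force"],s["moment"])
E
```

```text
16.8667 hub in stand -0.037107226783117356 -0.00022691491241330023 [-1.4326 -0.246   2.1146] [-0.1395  0.4199 -0.0377]
```

Expected home is about 6 mm further. I'll feel for the plate at 0.5 mm per row.

>>> send_rows --series '[0, 0.0008, 0, 0, 0.01, 0, 0.0008, 0, 0, 0.01, 0, 0.0008, 0, 0, 0.01, 0, 0.0006, 0, 0, 0.01, 0, 0, 0, 0, 0.01]'

```text
t: 17.28
eef_pos: [0.5869, -0.1816, 0.2505]
orientation: [3.141, -0.0, 1.722]
wrist_force: [-1.6, 0.3, 1.3]
width: 0.0188
grip_force: 89.1
```

>>> send_rows --series '[0, 0.0005, 0, 0, 0.01, 0, 0.0005, 0, 0, 0.01, 0, 0.0005, 0, 0, 0.01, 0, 0, 0, 0, 0.01]'

```text
t: 17.62
eef_pos: [0.5883, -0.1814, 0.2505]
orientation: [3.142, -0.0, 1.722]
wrist_force: [-1.8, -0.5, 0.2]
width: 0.0187
grip_force: 89.1
```

>>> send_rows --series '[0, 0.0005, 0, 0, 0.01, 0, 0.0005, 0, 0, 0.01, 0, 0, 0, 0, 0.01]'

```text
t: 17.87
eef_pos: [0.5889, -0.1813, 0.2505]
orientation: [-3.141, -0.0, 1.722]
wrist_force: [-3.3, -0.2, 1.3]
width: 0.0185
grip_force: 89.1
```

>>> send_rows --series '[0, 0.0005, 0, 0, 0.01, 0, 0.0003, 0, 0, 0.01, 0, 0, 0, 0, 0.01]'

```text
t: 18.12
eef_pos: [0.5896, -0.1812, 0.2505]
orientation: [-3.14, -0.0, 1.722]
wrist_force: [-3.9, -0.2, 2.0]
width: 0.019
grip_force: 89.2
```

>>> send_rows --series '[0, 0.0005, 0, 0, 0.01, 0, 0.0003, 0, 0, 0.01, 0, 0, 0, 0, 0.01]'

```text
t: 18.37
eef_pos: [0.5903, -0.181, 0.2504]
orientation: [-3.14, -0.0, 1.722]
wrist_force: [-5.7, -0.1, 2.0]
width: 0.0187
grip_force: 89.4
```

The back-plate contact is felt: axial force rises from -1.6 to -5.7 N. I'll relax the vertical preload slightly and open partway.

>>> send_rows --series '[0, -0.0006, -0.0008, 0, 0.01, 0, 0, 0, 0, 0.01, 0, 0, 0, 0, 0.01]' --force 30

```text
t: 18.62
eef_pos: [0.59, -0.1813, 0.2507]
orientation: [-3.141, -0.0, 1.722]
wrist_force: [-3.5, -1.2, -2.0]
width: 0.0188
grip_force: 88.9
```

>>> send_rows --series '[0, 0, 0, 0, 0.023, 0, 0, 0, 0, 0.027, 0, 0, 0, 0, 0.032, 0, 0, 0, 0, 0.04, 0, 0, 0, 0, 0.05, 0, 0, 0, 0, 0.05, 0, 0, 0, 0, 0.05, 0, 0, 0, 0, 0.05]'

```text
t: 19.28
eef_pos: [0.5903, -0.1811, 0.2514]
orientation: [3.141, 0.0, 1.722]
wrist_force: [0.4, 0.3, 0.3]
width: 0.0499
grip_force: 0.0
```

```bash
python3 - <<'E'
from h import *
s=env.sense(); print(s["t"],s["eef_pos"],s["orientation"],s["wrist_force"],s["moment"],s["width"],s["grip_force"])
ims=[env.camera("wrist"),env.camera("top")[100:270,230:500],env.camera("side")[80:240,230:380]]
out=np.zeros((600,800,3),np.uint8)
out[:384,:512]=ims[0]; out[384:600,:343]=cv2.resize(ims[1],(343,216)); out[:300,515:796]=cv2.resize(ims[2],(281,300))
cv2.imwrite("pics/g5.png",out[:,:,::-1])
E
```

```text
19.2833 [ 0.5903 -0.1811  0.2514] [3.1412 0.     1.7224] [0.4409 0.3391 0.2808] [-0.0195 -0.0079  0.0347] 0.04991291851643765 0.0
```

View pics/g5.png

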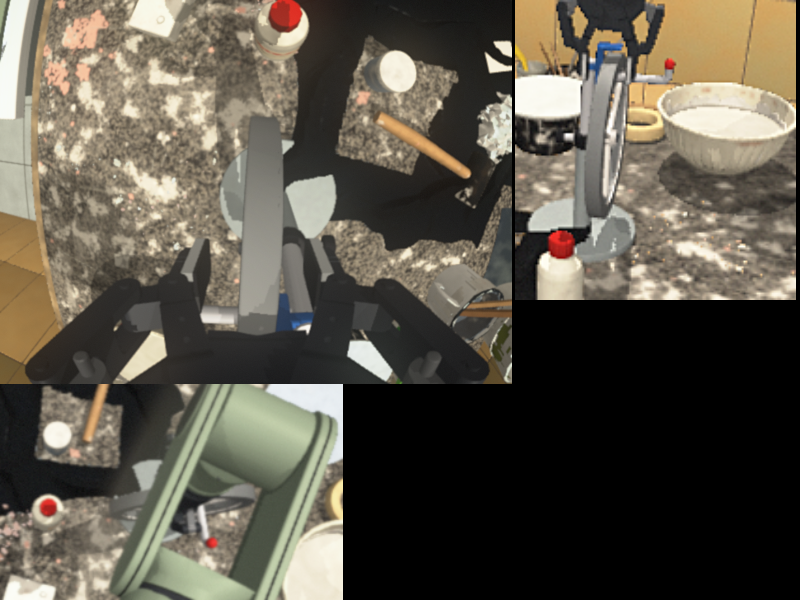

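The wheel hangs on the arm under the keeper and the fingers are clear on both sides (tyre at columns 245–282, pads at 200 and 312). I'll withdraw straight up.

>>> send_rows --series '[0, 0, -0.005, 0, 0.05, 0, 0, -0.01, 0, 0.05, 0, 0, -0.015, 0, 0.05, 0, 0, -0.02, 0, 0.05, 0, 0, -0.025, 0, 0.05, 0, 0, -0.03, 0, 0.05, 0, 0, -0.03, 0, 0.05, 0.03, -0.03, -0.01, 0, 0.05, 0.04, -0.03, 0, 0, 0.05, 0.04, -0.03, 0, 0, 0.05, 0.04, -0.03, 0, 0, 0.05, 0.04, -0.03, 0, 0, 0.05, 0.03, -0.03, 0, 0, 0.05, 0, 0, 0, 0, 0.05, 0, 0, 0, 0, 0.05]'

```text
t: 20.68
eef_pos: [0.4041, -0.0147, 0.3979]
orientation: [3.137, 0.002, 1.725]
wrist_force: [0.0, -0.1, -0.4]
width: 0.0497
grip_force: 0.0
```

```bash
python3 - <<'E'
from h import *
s=env.sense(); print(s["t"],s["eef_pos"])
a=env.camera("side");t=env.camera("top")
b=env.camera("side"); print("motion",np.abs(a[90:240,230:380].astype(int)-b[90:240,230:380]).max())
out=np.zeros((400,800,3),np.uint8); out[:,:400]=cv2.resize(a[85:225,240:380],(400,400),interpolation=3)
out[:,400:]=cv2.resize(t[130:250,300:420],(400,400),interpolation=3); cv2.imwrite("pics/g6.png",out[:,:,::-1])
E
```

```text
20.6833 [ 0.4041 -0.0147  0.3979]
motion 212
```

View pics/g6.png

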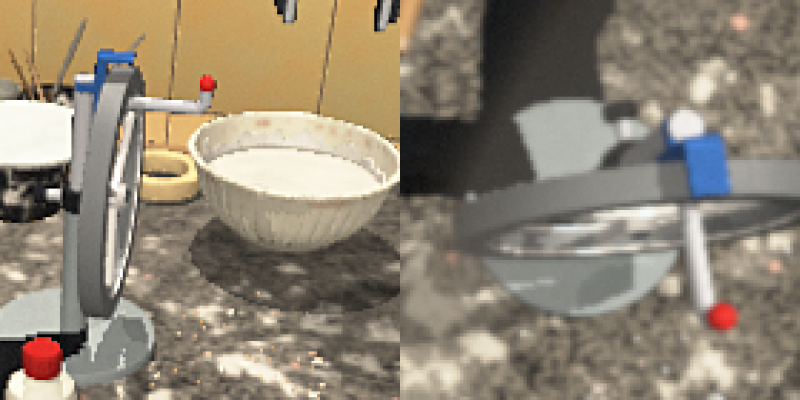

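The side and top views show the rim under the blue keeper at the back plate, with the gripper away. I'll let it settle, then check stillness and yaw numerically.

>>> send_rows --series '[0, 0, 0, 0, 0.05, 0, 0, 0, 0, 0.05, 0, 0, 0, 0, 0.05, 0, 0, 0, 0, 0.05, 0, 0, 0, 0, 0.05, 0, 0, 0, 0, 0.05, 0, 0, 0, 0, 0.05, 0, 0, 0, 0, 0.05, 0, 0, 0, 0, 0.05, 0, 0, 0, 0, 0.05, 0, 0, 0, 0, 0.05, 0, 0, 0, 0, 0.05, 0, 0, 0, 0, 0.05, 0, 0, 0, 0, 0.05, 0, 0, 0, 0, 0.05, 0, 0, 0, 0, 0.05, 0, 0, 0, 0, 0.05, 0, 0, 0, 0, 0.05]'

```text
t: 22.33
eef_pos: [0.4049, -0.0157, 0.3959]
orientation: [-3.142, -0.0, 1.722]
wrist_force: [0.4, -0.4, -0.4]
width: 0.0497
grip_force: 0.0
```

```bash
python3 - <<'E'
from h import *
S=[env.camera("side")[100:215,255:300].astype(int) for _ in range(4)]
print("motion side, 0.05 s apart",[np.abs(S[i]-S[0]).max() for i in(1,2,3)],[np.abs(S[i]-S[0]).mean().round(3) for i in(1,2,3)])
t=env.camera("top"); t0=cv2.imread("pics/top0.png")[:,:,::-1]
m=np.abs(t.astype(int)-t0).max(2)>30; m=cv2.morphologyEx(m.astype(np.uint8),cv2.MORPH_OPEN,np.ones((3,3)))
T=Cam("top"); m[:140]=0;m[240:]=0
for b,c,k in blobs(m,150): print(b,c)
# predicted silhouettes of the wheel ends for hub at home, yaw .152+e
for e in(-.15,0,.15):
    a=.152+e; hub=np.array([.6289-.031*np.cos(.152),-.2306-.031*np.sin(.152),.1727])
    print(e,[T.px(hub+sg*.12*np.array([-np.sin(a),np.cos(a),0])).round(1) for sg in(1,-1)], "rear top edge",T.px(hub+[.011,.0017,.12]).round(1))
for c in list(range(316,382,6))+list(range(402,445,6)):
    k=np.where(m[:,c])[0]; print(c,(k[0],k[-1]) if len(k) else None,end=" ")
E
```

```text
motion side, 0.05 s apart [np.int64(64), np.int64(64), np.int64(71)] [np.float64(1.82), np.float64(1.827), np.float64(1.863)]
[ 320  179   72   45 1682] [354.0547 199.8323]
[403 187  21  13 173] [413.2486 192.896 ]
[  88  188  133   49 3290] [158.4401 211.0021]
[289 212  44  22 634] [308.7287 223.2918]
-0.15 [array([316.5, 192.3]), array([427.1, 194.8])] rear top edge [388.6 177.4]
0 [array([317.1, 200.6]), array([426. , 186.7])] rear top edge [388.6 177.4]
0.15 [array([319. , 208.7]), array([423.8, 178.7])] rear top edge [388.6 177.4]
316 (np.int64(213), np.int64(230)) 322 (np.int64(190), np.int64(229)) 328 (np.int64(193), np.int64(225)) 334 (np.int64(186), np.int64(214)) 340 (np.int64(185), np.int64(221)) 346 (np.int64(183), np.int64(223)) 352 (np.int64(182), np.int64(222)) 358 (np.int64(182), np.int64(221)) 364 (np.int64(180), np.int64(218)) 370 (np.int64(180), np.int64(215)) 376 (np.int64(179), np.int64(201)) 402 (np.int64(178), np.int64(198)) 408 (np.int64(178), np.int64(195)) 414 (np.int64(183), np.int64(199)) 420 (np.int64(185), np.int64(197)) 426 (np.int64(191), np.int64(194)) 432 None 438 None 444 None
```

It is still: the frame differences are constant sensor noise. Yaw looks uncertain from the top camera, so I'll take one wrist look from above for the numbers.

>>> send_rows --series '[0, 0, -0.02, 0, 0.05, 0, 0, -0.02, 0, 0.05, -0.0283, 0.0104, 0, 0, 0.05, -0.0283, 0.0104, 0, 0, 0.05, -0.0283, 0.0104, 0, 0, 0.05, -0.0283, 0.0104, 0, 0, 0.05, -0.0283, 0.0104, 0, 0, 0.05, -0.0283, 0.0104, 0, 0, 0.05, -0.0283, 0.0104, 0, 0, 0.05, -0.0283, 0.0104, 0, 0, 0.05, -0.0283, 0.0104, 0, 0, 0.05, -0.0283, 0.0104, 0, 0, 0.05, 0, 0, 0, 0, 0.05, 0, 0, 0, 0, 0.05, 0, 0, 0, 0, 0.05]'

```text
t: 23.83
eef_pos: [0.5504, -0.2795, 0.4356]
orientation: [-3.141, -0.001, 1.722]
wrist_force: [0.5, 0.6, -0.3]
width: 0.0502
grip_force: 0.0
```

```bash
python3 - <<'E'
from h import *
import pickle
s=env.sense(); im=env.camera("wrist"); pickle.dump((s,im),open("w6.pkl","wb")); c=Cam("wrist",s)
print(s["t"],s["eef_pos"],s["orientation"][2])
h=hsv(im); hub=np.array([.5983,-.2353,.1727]); ax=np.array([np.cos(.152),np.sin(.152),0]); w=np.array([-ax[1],ax[0],0])
# tread profile across the axis at angles round the tyre; print edges (mm along the axis from the expected centre)
g=cv2.GaussianBlur(im,(0,0),.7).astype(np.float32).mean(2)
q=np.arange(-30,31,1.)/1000
for th in(-50,-40,-30,-20,20,30,40,50,60):
    t=np.radians(th); P=hub+.12*(np.sin(t)*w+np.array([0,0,np.cos(t)]))
    px=np.array([c.px(P+a*ax) for a in q],np.float32)
    v=cv2.remap(g,px[:,0].reshape(1,-1),px[:,1].reshape(1,-1),1)[0]
    d=np.abs(np.gradient(v)); pk=[(int(q[i]*1000),int(d[i])) for i in range(1,60) if d[i]>=d[i-1] and d[i]>d[i+1] and d[i]>5]
    print(th,px[30].round(),v[::3].astype(int),pk)
for k,f in(("red",red),("blue",blue)):
    for b,cc,_ in blobs(f(h),50): print(k,b,cc,c.plane(*cc,.2897 if k=="red" else .3095))
E
```

```text
23.8333 [ 0.5504 -0.2795  0.4356] 1.7222791228713636
-50 [300. 211.] [118 120  81  74 102 113 114 116 116 117 119 113 102  92  99 118 124 116
 138 139 137] [(-25, 14), (-19, 9), (12, 6), (23, 8)]
-40 [302. 204.] [136  78  68  68  89 122 125 125 126 128 128 125 128 141 139 139 136 133
 169 205 207] [(-29, 20), (-18, 14), (24, 17)]
-30 [304. 193.] [ 88 124  97  79  75 122 134 135 136 137 138 138 134 122 129 147 140 141
 121 101 110] [(-28, 18), (-25, 14), (-21, 5), (-16, 18), (13, 7), (24, 11)]
-20 [306. 179.] [127 103 103 105  90  98 149 152 153 154 156 155 151 150 148 115 129 156
 149 158 214] [(-28, 14), (-18, 11), (-14, 21), (14, 12), (18, 12), (28, 20)]
20 [308. 104.] [119 151 156 152 124 145  98 113 146 145 145 144 144 143  85  47  47  46
  46  46  45] [(-28, 17), (-20, 11), (-17, 12), (-12, 19), (-9, 20), (12, 28)]
30 [307.  87.] [104  95 156 131 120  93  92  83 132 135 134 134 133 132 116  51  44  44
  44  43  43] [(-25, 31), (-22, 17), (-16, 11), (-11, 9), (-8, 19), (13, 24)]
40 [305.  73.] [109 101  99  81  85  64  64  69 112 122 121 121 119 119 111  54  41  42
  42  42  41] [(-23, 9), (-20, 5), (-17, 9), (-7, 16), (14, 21)]
50 [303.  62.] [130 136 140 145  86  64  63  65  91 110 109 109 108 106 104  62  37  39
  41  40  40] [(-19, 25), (-6, 12), (15, 19)]
60 [301.  54.] [ 91  99 106  98  98 108  68  64  80 100 100  99  98  97  96  72  39  38
  38  39  40] [(-17, 6), (-14, 15), (-6, 9), (15, 15)]
red [299   0  18   8 104] [307.4231   2.7788] [ 0.5742 -0.0849  0.2897]
red [227 136  13  13 132] [233.1061 141.6439] [ 0.5202 -0.2464  0.2897]
blue [299 136  31  19 465] [315.5957 144.8946] [ 0.6026 -0.2341  0.3095]
```

```bash
python3 - <<'E'
from h import *
import pickle
a=.152; o=np.array([.6289,-.2306]); X=np.array([np.cos(a),np.sin(a)]);Y=np.array([-X[1],X[0]])
for f in("w1","w2","w6"):
    s,im=pickle.load(open(f+".pkl","rb")); c=Cam("wrist",s)
    b=max(blobs(blue(hsv(im)),100),key=lambda b:b[0][4])[2]; b[:30]=0
    P=np.array([c.plane(u,v,.3095)[:2]-o for v,u in np.argwhere(b)]); x,y=P@X,P@Y
    for lo,hi in((-.008,-.003),(-.003,.003),(.003,.008)):
        k=(y>lo)&(y<hi); print(f,"y%+.3f"%((lo+hi)/2),"x",x[k].min().round(4),x[k].max().round(4),end=" | ")
    print("y",y.min().round(4),y.max().round(4))
E
```

```text
w1 y-0.005 x -0.0423 -0.0123 | w1 y+0.000 x -0.0429 -0.0128 | w1 y+0.005 x -0.0431 -0.0125 | y -0.0099 0.0101
w2 y-0.005 x -0.0427 -0.0127 | w2 y+0.000 x -0.0425 -0.0127 | w2 y+0.005 x -0.0423 -0.0138 | y -0.0095 0.0095
w6 y-0.005 x -0.0432 -0.0134 | w6 y+0.000 x -0.0393 -0.0136 | w6 y+0.005 x -0.0425 -0.0131 | y -0.009 0.0097
```

```bash
cat > tilt.py <<'E'
from h import *
import pickle,sys
def run(f,hub,a,thL,thR,guess):
    s,im=pickle.load(open(f,"rb")); c=Cam("wrist",s)
    hub=np.array(hub);ax=np.array([np.cos(a),np.sin(a),0]);w=np.array([-ax[1],ax[0],0])
    g=cv2.GaussianBlur(im,(0,0),.7).astype(np.float32).mean(2); q=np.arange(-30,30.1,.25); rows=[];y=[]
    for side,ths in((-1,thL),(1,thR)):
        for th in ths:
            t=np.radians(th); P=hub+.12*(np.sin(t)*w+np.array([0,0,np.cos(t)]))
            px=np.array([c.px(P+x/1000*ax) for x in q],np.float32)
            v=cv2.remap(g,px[:,0].reshape(1,-1),px[:,1].reshape(1,-1),1)[0]; d=np.abs(np.gradient(v))
            e=side*11+guess*np.sin(t)*120; k=np.abs(q-e)<4.5; d=np.where(k,d,0)
            rows.append([1,np.sin(t)*.12,.12*(1-np.cos(t))]); y.append((d*q).sum()/d.sum() if 0 else q[d.argmax()]-side*11)
    A=np.array(rows);y=np.array(y); keep=np.ones(len(y),bool)
    for _ in range(4):
        p=np.linalg.lstsq(A[keep],y[keep],rcond=None)[0]; r=y-A@p; keep=np.abs(r)<max(1.2,2*np.median(np.abs(r)))
    cov=np.linalg.inv(A[keep].T@A[keep])*r[keep].var()
    print(f,"top %.2f mm yaw %.3f tilt %.3f"%(p[0],p[1]/1000,p[2]/1000),"sd",np.sqrt(np.diag(cov)),keep.sum(),len(y),"rms",r[keep].std())
run("w6.pkl",[.5983,-.2353,.1727],.152,list(range(-60,-14,3))+list(range(18,70,3)),list(range(15,70,3)),.065)
E
python3 tilt.py
sed 's/^run.*//' tilt.py > tl.py
python3 -c "
from tl import *
run('w4.pkl',[.573,.213,.129],.05,range(-30,60,4),range(-45,60,4),0)
run('w3.pkl',[.573,.213,.129],.05,range(-45,20,4),range(-45,20,4),0)"
```

```text
w6.pkl top -1.19 mm yaw 0.066 tilt -0.010 sd [0.1485 1.2755 4.3152] 46 53 rms 0.5510264160005791
w4.pkl top 0.22 mm yaw 0.013 tilt 0.004 sd [0.1408 1.8508 6.3117] 36 50 rms 0.5609414870276294
w3.pkl top -0.08 mm yaw 0.005 tilt 0.004 sd [ 0.2051  7.0931 23.4518] 23 34 rms 0.69210343049955
```

The yaw offset is 0.066 and the tilt about 0. The hub is an estimated 2–3 mm short of fully home, inside the 5 mm limit but with a thin margin. I'll nudge it gently with closed fingers on the -y side of the tyre's front face, which should square it and seat it.

>>> send_rows --series '[0, 0, 0.01, 0, 0, 0, 0, 0.02, 0, 0, 0, 0, 0.02, 0, 0, 0, 0, 0.02, 0, 0, 0, 0, 0.02, 0, 0, 0, 0, 0.02, 0, 0, 0, 0, 0.02, 0, 0, 0, 0, 0.02, 0, 0, 0, 0, 0.015, 0, 0, 0, 0, 0.008, 0, 0, 0, 0.003, 0, 0, 0, 0, 0.003, 0, 0, 0, 0, 0.003, 0, 0, 0, 0, 0.003, 0, 0, 0, 0, 0, 0, 0, 0, 0, 0, 0, 0, 0]' --force 20

```text
t: 25.22
eef_pos: [0.563, -0.2782, 0.2639]
orientation: [3.14, 0.001, 1.723]
wrist_force: [-1.0, -0.1, -0.6]
width: -0.0
grip_force: 0.0
```

>>> send_rows --series '[0, 0.001, 0, 0, 0, 0, 0.001, 0, 0, 0, 0, 0.001, 0, 0, 0, 0, 0.001, 0, 0, 0, 0, 0.001, 0, 0, 0, 0, 0.001, 0, 0, 0, 0, 0.001, 0, 0, 0, 0, 0.001, 0, 0, 0, 0, 0, 0, 0, 0]'

```text
t: 25.97
eef_pos: [0.5704, -0.2767, 0.2629]
orientation: [3.142, -0.0, 1.722]
wrist_force: [0.2, 0.3, -0.5]
width: 0.0003
grip_force: 0.0
```

>>> send_rows --series '[0, 0.001, 0, 0, 0, 0, 0.001, 0, 0, 0, 0, 0.001, 0, 0, 0, 0, 0.001, 0, 0, 0, 0, 0, 0, 0, 0]'

```text
t: 26.38
eef_pos: [0.5744, -0.2761, 0.2629]
orientation: [3.141, -0.0, 1.722]
wrist_force: [0.8, -0.2, 0.4]
width: -0.0003
grip_force: 0.0
```

>>> send_rows --series '[0, 0.0007, 0, 0, 0, 0, 0.0007, 0, 0, 0, 0, 0.0006, 0, 0, 0, 0, 0, 0, 0, 0]'

```text
t: 26.72
eef_pos: [0.5763, -0.2758, 0.2629]
orientation: [3.142, -0.0, 1.722]
wrist_force: [-0.8, -0.2, 0.2]
width: -0.0001
grip_force: 0.0
```

```bash
cat > look.py <<'E'
from tl import *
s=env.sense(); im=env.camera("wrist"); pickle.dump((s,im),open("w7.pkl","wb")); print(s["t"],s["eef_pos"],s["wrist_force"])
for g in(.066,.03,0,-.03): run("w7.pkl",[.5983,-.2353,.1727],.152,range(18,70,3),range(15,70,3),g)
E
python3 look.py
```

```text
26.7167 [ 0.5763 -0.2758  0.2629] [-0.7925 -0.1658  0.1567]
w7.pkl top -5.72 mm yaw 0.153 tilt -0.109 sd [ 1.0956 25.8367 28.9266] 33 37 rms 0.8387311774354611
w7.pkl top -7.51 mm yaw 0.212 tilt -0.208 sd [ 1.1357 27.161  30.9104] 29 37 rms 0.8336697485880057
w7.pkl top -7.93 mm yaw 0.231 tilt -0.252 sd [ 1.3149 31.8122 36.4515] 29 37 rms 0.9345287520891796
w7.pkl top -6.89 mm yaw 0.208 tilt -0.247 sd [ 1.0348 25.8685 29.444 ] 27 37 rms 0.7668021372431238
```

>>> send_rows --series '[0, 0.0006, 0, 0, 0, 0, 0.0006, 0, 0, 0, 0, 0, 0, 0, 0]'

```text
t: 27.02
eef_pos: [0.5775, -0.2757, 0.2629]
orientation: [3.142, -0.0, 1.722]
wrist_force: [-0.8, -0.8, 0.9]
width: -0.0001
grip_force: 0.0
```

```bash
python3 look.py
```

```text
27.0167 [ 0.5775 -0.2757  0.2629] [-0.7779 -0.7809  0.8778]
w7.pkl top -4.60 mm yaw 0.131 tilt -0.086 sd [ 1.0178 24.5016 27.9117] 34 37 rms 0.8315502356689407
w7.pkl top -5.53 mm yaw 0.162 tilt -0.142 sd [ 0.911  21.6345 24.3171] 29 37 rms 0.7371801173184107
w7.pkl top -6.34 mm yaw 0.193 tilt -0.195 sd [ 1.0413 25.1483 29.1704] 28 37 rms 0.7682179263187041
w7.pkl top -5.80 mm yaw 0.182 tilt -0.218 sd [ 0.7701 19.5451 23.0992] 23 37 rms 0.5079309087972831
```

One side alone is too poorly conditioned to fit. I'll push a touch more, then retreat to the earlier vantage and re-measure.

>>> send_rows --series '[0, 0.0006, 0, 0, 0, 0, 0.0006, 0, 0, 0, 0, 0, 0, 0, 0, 0, 0, 0, 0, 0]'

```text
t: 27.4
eef_pos: [0.5786, -0.2755, 0.2629]
orientation: [3.142, -0.0, 1.722]
wrist_force: [0.1, -0.6, 0.4]
width: 0.0
grip_force: 0.0
```

>>> send_rows --series '[0, -0.001, 0, 0, 0, 0, -0.002, 0, 0, 0, 0, -0.005, 0, 0, 0, 0, -0.01, 0, 0, 0, 0, -0.01, 0, 0, 0, 0, 0, -0.01, 0, 0.05, 0, 0, -0.02, 0, 0.05, 0, 0, -0.03, 0, 0.05, 0, 0, -0.03, 0, 0.05, 0, 0, -0.03, 0, 0.05, 0, 0, -0.03, 0, 0.05, 0, 0, -0.0236, 0, 0.05, 0, 0, 0, 0, 0.05, 0, 0, 0, 0, 0.05, 0, 0, 0, 0, 0.05, 0, 0, 0, 0, 0.05]'

```text
t: 28.73
eef_pos: [0.5503, -0.2794, 0.4346]
orientation: [-3.139, -0.002, 1.722]
wrist_force: [-1.1, 0.9, 0.5]
width: 0.0502
grip_force: 0.0
```

```bash
cat >> look.py <<'E'
print("both")
for g in(.066,.03,0,-.03): run("w7.pkl",[.5983,-.2353,.1727],.152,list(range(-60,-14,3))+list(range(18,70,3)),range(15,70,3),g)
E
python3 look.py | sed -n '1p;/both/,$p'
```

```text
28.7333 [ 0.5503 -0.2794  0.4346] [-1.1079  0.8917  0.4801]
both
w7.pkl top -1.45 mm yaw 0.065 tilt -0.012 sd [0.1558 1.3088 4.5034] 48 53 rms 0.5714527746804408
w7.pkl top -1.40 mm yaw 0.060 tilt -0.007 sd [0.1432 1.1663 4.4573] 44 53 rms 0.5041661992347486
w7.pkl top -1.14 mm yaw 0.046 tilt 0.013 sd [0.1383 1.1811 4.4982] 41 53 rms 0.46928367516148217
w7.pkl top -0.25 mm yaw 0.023 tilt -0.013 sd [0.2774 3.4585 9.6555] 38 53 rms 1.0642593374051705
```

The wheel hasn't moved, so the fingertips are thinner than assumed and never touched it. I'll repeat it, going further and watching force.

>>> send_rows --series '[0, 0, 0.01, 0, 0, 0, 0, 0.02, 0, 0, 0, 0, 0.02, 0, 0, 0, 0, 0.02, 0, 0, 0, 0, 0.02, 0, 0, 0, 0, 0.02, 0, 0, 0, 0, 0.02, 0, 0, 0, 0, 0.02, 0, 0, 0, 0, 0.015, 0, 0, 0, 0, 0.008, 0, 0, 0, 0.005, 0, 0, 0, 0, 0.007, 0, 0, 0, 0, 0.007, 0, 0, 0, 0, 0.006, 0, 0, 0, 0, 0.004, 0, 0, 0, 0, 0, 0, 0, 0, 0, 0, 0, 0, 0]'

```text
t: 30.2
eef_pos: [0.5801, -0.2753, 0.264]
orientation: [3.141, 0.001, 1.723]
wrist_force: [-0.0, 0.6, -0.0]
width: 0.0
grip_force: 0.0
```

>>> send_rows --series '[0, 0.0005, 0, 0, 0, 0, 0.0005, 0, 0, 0, 0, 0.0005, 0, 0, 0, 0, 0, 0, 0, 0]'

```text
t: 30.53
eef_pos: [0.5809, -0.2752, 0.2636]
orientation: [3.142, 0.0, 1.722]
wrist_force: [0.2, -0.6, 0.5]
width: 0.0003
grip_force: 0.0
```

>>> send_rows --series '[0, 0.0005, 0, 0, 0, 0, 0.0005, 0, 0, 0, 0, 0.0005, 0, 0, 0, 0, 0, 0, 0, 0]'

```text
t: 30.87
eef_pos: [0.5826, -0.2749, 0.2636]
orientation: [3.142, -0.0, 1.722]
wrist_force: [-0.6, 0.7, 0.0]
width: 0.0001
grip_force: 0.0
```

>>> send_rows --series '[0, 0.0005, 0, 0, 0, 0, 0.0005, 0, 0, 0, 0, 0.0005, 0, 0, 0, 0, 0, 0, 0, 0]'

```text
t: 31.2
eef_pos: [0.5841, -0.2746, 0.2635]
orientation: [3.142, -0.0, 1.722]
wrist_force: [-0.5, -0.2, 0.9]
width: 0.0004
grip_force: 0.0
```

```bash
cat > e.py <<'E'
from h import *
s=env.sense(); im=env.camera("wrist"); c=Cam("wrist",s); print(s["t"],s["eef_pos"],s["wrist_force"])
hub=np.array([.5983,-.2353,.1727]);ax=np.array([np.cos(.152),np.sin(.152),0]);w=np.array([-ax[1],ax[0],0])
g=cv2.GaussianBlur(im,(0,0),.7).astype(np.float32).mean(2); q=np.arange(-25,25.1,.5)
for th in(25,35,45,55):
    t=np.radians(th); P=hub+.12*(np.sin(t)*w+np.array([0,0,np.cos(t)])); px=np.array([c.px(P+x/1000*ax) for x in q],np.float32)
    v=cv2.remap(g,px[:,0].reshape(1,-1),px[:,1].reshape(1,-1),1)[0]; d=np.abs(np.gradient(v)); print(th,px[50].round(),[(q[i],int(d[i])) for i in range(1,100) if d[i]>=d[i-1] and d[i]>d[i+1] and d[i]>4])
E
python3 e.py
```

```text
31.2 [ 0.5841 -0.2746  0.2635] [-0.46   -0.1876  0.8535]
25 [298.  82.] [(np.float64(-24.0), 24), (np.float64(-21.0), 25), (np.float64(-18.5), 11), (np.float64(-15.5), 35), (np.float64(-13.5), 33), (np.float64(-10.5), 19), (np.float64(-8.5), 15), (np.float64(3.5), 4), (np.float64(12.5), 30)]
35 [295.  50.] [(np.float64(-14.5), 13), (np.float64(-12.5), 7), (np.float64(-11.5), 12), (np.float64(-7.5), 19), (np.float64(13.0), 27)]
45 [292.  27.] [(np.float64(-12.0), 11), (np.float64(-7.0), 14), (np.float64(13.5), 20)]
55 [289.  14.] [(np.float64(-23.5), 4), (np.float64(-14.5), 4), (np.float64(-11.0), 16), (np.float64(-9.0), 19), (np.float64(-6.0), 10), (np.float64(14.0), 16)]
```

>>> send_rows --series '[0, 0.0005, 0, 0, 0, 0, 0.0005, 0, 0, 0, 0, 0.0005, 0, 0, 0, 0, 0, 0, 0, 0]'

```text
t: 31.58
eef_pos: [0.5856, -0.2744, 0.2635]
orientation: [3.142, -0.0, 1.722]
wrist_force: [-0.1, -0.4, -0.8]
width: -0.0003
grip_force: 0.0
```

```bash
python3 e.py
```

```text
31.5833 [ 0.5856 -0.2744  0.2635] [-0.086  -0.3835 -0.7521]
25 [295.  81.] [(np.float64(-23.0), 22), (np.float64(-20.0), 26), (np.float64(-17.5), 11), (np.float64(-16.0), 5), (np.float64(-14.5), 41), (np.float64(-13.0), 39), (np.float64(-10.5), 17), (np.float64(-8.5), 14), (np.float64(4.0), 4), (np.float64(12.5), 34)]
35 [292.  49.] [(np.float64(-13.5), 14), (np.float64(-12.0), 7), (np.float64(-10.5), 12), (np.float64(-7.5), 14), (np.float64(-5.5), 5), (np.float64(13.0), 31)]
45 [289.  27.] [(np.float64(-11.5), 11), (np.float64(-7.0), 14), (np.float64(13.5), 20)]
55 [287.  14.] [(np.float64(-13.5), 4), (np.float64(-10.5), 10), (np.float64(-8.5), 17), (np.float64(-6.0), 11), (np.float64(14.0), 20)]
```

>>> send_rows --series '[0, 0.0005, 0, 0, 0, 0, 0.0005, 0, 0, 0, 0, 0.0005, 0, 0, 0, 0, 0, 0, 0, 0]'

```text
t: 31.97
eef_pos: [0.5871, -0.2742, 0.2635]
orientation: [3.142, 0.0, 1.722]
wrist_force: [0.8, 0.7, -0.4]
width: -0.0001
grip_force: 0.0
```

```bash
python3 e.py; python3 - <<'E'
from h import *
im=env.camera("wrist"); print(im[300:384:12,200:330:6].mean(2).astype(int))
E
```

```text
31.9667 [ 0.5871 -0.2742  0.2635] [ 0.7528  0.6722 -0.3512]
25 [292.  81.] [(np.float64(-22.0), 21), (np.float64(-19.0), 26), (np.float64(-16.5), 11), (np.float64(-15.0), 4), (np.float64(-13.5), 40), (np.float64(-12.0), 37), (np.float64(-10.0), 16), (np.float64(-8.5), 14), (np.float64(4.0), 4), (np.float64(12.0), 32)]
35 [290.  49.] [(np.float64(-13.0), 14), (np.float64(-11.5), 5), (np.float64(-10.0), 11), (np.float64(-7.5), 13), (np.float64(-3.0), 5), (np.float64(13.0), 27)]
45 [287.  27.] [(np.float64(-10.5), 12), (np.float64(-6.5), 14), (np.float64(14.0), 24)]
55 [284.  14.] [(np.float64(-13.0), 4), (np.float64(-8.0), 9), (np.float64(-6.0), 10), (np.float64(13.0), 5), (np.float64(15.0), 23)]
[[ 44  41  39  36  35  34  36  36  36  66  41  36  37  38  39  37  40  41
   45  50  54  51]
 [ 47  40  39  39  37  37  36  36  43  87 110  38  37  37  38  39  41  42
   42  66  68  77]
 [ 39  39  37  38  38  37  37  31  31 102 107  30  31  36  37  39  37  39
   39  41  75  66]
 [ 38  37  41  38  36  34  36  36  36  44  42  31  32  36  36  35  41  39
   38  38  40  37]
 [ 37  36  35  34  35  35  30  34  34  34  30  29  30  29  35  35  36  35
   36  35  37  35]
 [ 32  31  31  31  28  28  33  34  34  33  30  30  29  29  28  28  29  30
   31  33  33  36]
 [ 34  33  34  32  34  28  33  32  34  33  28  30  29  29  27  34  32  33
   33  33  34  34]]
```

No clear force yet. I'll retreat to the vantage and re-measure before deciding more.

>>> send_rows --series '[0, -0.001, 0, 0, 0, 0, -0.003, 0, 0, 0, 0, -0.007, 0, 0, 0, 0, -0.01, 0, 0, 0, 0, -0.01, 0, 0, 0, 0, -0.006, 0, 0, 0, 0, 0, -0.01, 0, 0.05, 0, 0, -0.02, 0, 0.05, 0, 0, -0.03, 0, 0.05, 0, 0, -0.03, 0, 0.05, 0, 0, -0.03, 0, 0.05, 0, 0, -0.03, 0, 0.05, 0, 0, -0.022, 0, 0.05, 0, 0, 0, 0, 0.05, 0, 0, 0, 0, 0.05, 0, 0, 0, 0, 0.05, 0, 0, 0, 0, 0.05]'

```text
t: 33.48
eef_pos: [0.5499, -0.2795, 0.4336]
orientation: [-3.139, -0.002, 1.722]
wrist_force: [-0.2, -0.3, -0.5]
width: 0.05
grip_force: 0.0
```

```bash
python3 look.py | sed -n '1p;/both/,$p'
```

```text
33.4833 [ 0.5499 -0.2795  0.4336] [-0.2423 -0.2593 -0.4982]
both
w7.pkl top -1.68 mm yaw 0.067 tilt -0.008 sd [0.1741 1.425  5.0053] 43 53 rms 0.608608304706672
w7.pkl top -1.56 mm yaw 0.061 tilt -0.004 sd [0.1553 1.264  4.9383] 40 53 rms 0.5354432302230671
w7.pkl top -1.00 mm yaw 0.049 tilt -0.002 sd [0.1986 2.0365 6.7762] 42 53 rms 0.7053649243002704
w7.pkl top 0.31 mm yaw 0.005 tilt 0.007 sd [ 0.4825  3.9097 13.032 ] 41 53 rms 1.775732728179544
```

The wheel is unchanged and within limits, but I want firm evidence that it is seated. There is plenty of time, so I'll repeat the nudge further with small steps.

>>> send_rows --series '[0, 0, 0.01, 0, 0, 0, 0, 0.02, 0, 0, 0, 0, 0.02, 0, 0, 0, 0, 0.02, 0, 0, 0, 0, 0.02, 0, 0, 0, 0, 0.02, 0, 0, 0, 0, 0.02, 0, 0, 0, 0, 0.02, 0, 0, 0, 0, 0.015, 0, 0, 0, 0, 0.009, 0, 0, 0, 0.007, 0, 0, 0, 0, 0.008, 0, 0, 0, 0, 0.008, 0, 0, 0, 0, 0.007, 0, 0, 0, 0, 0.004, 0, 0, 0, 0, 0.002, 0, 0, 0, 0, 0.001, 0, 0, 0, 0, 0, 0, 0, 0, 0, 0, 0, 0, 0]'

```text
t: 35.12
eef_pos: [0.587, -0.2744, 0.262]
orientation: [3.141, 0.001, 1.722]
wrist_force: [-0.1, -1.1, 1.2]
width: 0.0003
grip_force: 0.5
```

>>> send_rows --series '[0, 0.0005, 0, 0, 0, 0, 0.0005, 0, 0, 0, 0, 0.0005, 0, 0, 0, 0, 0, 0, 0, 0]'

```text
t: 35.45
eef_pos: [0.5883, -0.2745, 0.2618]
orientation: [3.142, 0.001, 1.722]
wrist_force: [-0.5, -2.2, 2.4]
width: 0.0001
grip_force: 0.9
```

```bash
python3 e.py
```

```text
35.45 [ 0.5883 -0.2745  0.2618] [-0.4738 -2.1816  2.4145]
25 [290.  80.] [(np.float64(-22.0), 11), (np.float64(-20.0), 16), (np.float64(-18.0), 30), (np.float64(-15.5), 7), (np.float64(-13.5), 21), (np.float64(-12.0), 27), (np.float64(-10.0), 12), (np.float64(4.0), 5), (np.float64(11.0), 31)]
35 [287.  48.] [(np.float64(-13.5), 21), (np.float64(-12.0), 4), (np.float64(-11.0), 12), (np.float64(-9.5), 14), (np.float64(-1.5), 5), (np.float64(11.5), 27)]
45 [285.  25.] [(np.float64(-12.0), 8), (np.float64(-9.0), 12), (np.float64(13.0), 22)]
55 [282.  12.] [(np.float64(-12.5), 4), (np.float64(-10.5), 9), (np.float64(-8.5), 10), (np.float64(12.0), 6), (np.float64(15.5), 25)]
```

>>> send_rows --series '[0, 0.0005, 0, 0, 0, 0, 0.0005, 0, 0, 0, 0, 0.0005, 0, 0, 0, 0, 0, 0, 0, 0]'

```text
t: 35.83
eef_pos: [0.5901, -0.2741, 0.2617]
orientation: [3.141, 0.001, 1.722]
wrist_force: [-0.9, -3.3, 2.7]
width: 0.0
grip_force: 1.2
```

```bash
python3 e.py
```

```text
35.8333 [ 0.5901 -0.2741  0.2617] [-0.8901 -3.3461  2.6679]
25 [286.  80.] [(np.float64(-24.0), 4), (np.float64(-20.5), 11), (np.float64(-16.5), 17), (np.float64(-14.0), 16), (np.float64(-12.5), 24), (np.float64(-11.0), 11), (np.float64(6.0), 7), (np.float64(9.0), 32)]
35 [284.  48.] [(np.float64(-14.5), 18), (np.float64(-11.5), 11), (np.float64(1.0), 5), (np.float64(8.5), 5), (np.float64(11.5), 22)]
45 [282.  26.] [(np.float64(-14.0), 11), (np.float64(-12.0), 11), (np.float64(11.0), 9), (np.float64(12.5), 7), (np.float64(14.5), 21)]
55 [279.  12.] [(np.float64(-12.0), 10), (np.float64(8.0), 12), (np.float64(10.0), 8), (np.float64(16.5), 24)]
```

Contact: the wheel has turned square (the +y-side edge shifted about -6 mm) at only about 4 N. I'll back off gently and re-measure.

>>> send_rows --series '[0, -0.0005, 0, 0, 0, 0, -0.0005, 0, 0, 0, 0, -0.001, 0, 0, 0, 0, -0.001, 0, 0, 0, 0, -0.001, 0, 0, 0, 0, 0, 0, 0, 0]'

```text
t: 36.38
eef_pos: [0.5858, -0.2737, 0.2612]
orientation: [-3.141, -0.001, 1.723]
wrist_force: [0.7, 0.5, 1.3]
width: -0.0002
grip_force: 0.4
```

```bash
python3 e.py
```

```text
36.3833 [ 0.5858 -0.2737  0.2612] [0.6938 0.5008 1.302 ]
25 [295.  82.] [(np.float64(-23.5), 30), (np.float64(-21.5), 14), (np.float64(-19.5), 20), (np.float64(-17.5), 11), (np.float64(-14.0), 7), (np.float64(-13.0), 9), (np.float64(-12.0), 15), (np.float64(-10.5), 15), (np.float64(-8.5), 22), (np.float64(-6.5), 14), (np.float64(2.0), 8), (np.float64(14.0), 31)]
35 [292.  50.] [(np.float64(-15.0), 8), (np.float64(-12.5), 6), (np.float64(-11.0), 17), (np.float64(-10.0), 5), (np.float64(-8.5), 12), (np.float64(-5.0), 18), (np.float64(16.0), 26)]
45 [289.  27.] [(np.float64(-24.5), 10), (np.float64(-23.0), 10), (np.float64(-20.5), 5), (np.float64(-19.0), 5), (np.float64(-11.5), 6), (np.float64(-8.0), 10), (np.float64(-3.0), 15), (np.float64(17.5), 23)]
55 [286.  14.] [(np.float64(-13.5), 5), (np.float64(-9.5), 14), (np.float64(-6.0), 13), (np.float64(-2.0), 12), (np.float64(19.0), 17)]
```

The wheel followed the finger back, so the tip is dragging on the tyre. I'll check the wheel's height from the side camera, numerically, before moving on.

```bash
python3 - <<'E'
from h import *
c=Cam("side"); im=env.camera("side").astype(int); b=cv2.imread("pics/side0.png")[:,:,::-1].astype(int)
m=cv2.morphologyEx((np.abs(im-b).max(2)>35).astype(np.uint8),cv2.MORPH_OPEN,np.ones((3,3)))
hub=np.array([.5983,-.2353,.1727]);a=.152-.066
for hz in(.1727,.160,.150):
    h=hub.copy();h[2]=hz; print(hz,"bottom",c.px(h-[0,0,.12]).round(1),"front/back bottom",c.px(h+[-.011,0,-.12]).round(1),"hub",c.px(h).round(1),"top",c.px(h+[0,0,.12]).round(1),"ends",c.px(h+.12*np.array([-np.sin(a),np.cos(a),0])).round(1),c.px(h-.12*np.array([-np.sin(a),np.cos(a),0])).round(1))
for r in range(90,225,6):
    k=np.where(m[r,240:330])[0]+240; print(r,(k[0],k[-1],len(k)) if len(k) else None,end="; ")
t=np.array([c.px(hub+[0,-.0,0])]); s=env.sense(); print("tcp px",c.px(s["eef_pos"]).round(1),s["eef_pos"])
E
```

```text
0.1727 bottom [276.5 189.2] front/back bottom [280.2 189.9] hub [278.9 151.4] top [281.5 109. ] ends [269.9 171.6] [286.3 134.6]
0.16 bottom [276.3 192.9] front/back bottom [279.9 193.6] hub [278.6 155.6] top [281.2 113.8] ends [269.7 176.1] [286.1 138.5]
0.15 bottom [276.1 195.9] front/back bottom [279.7 196.6] hub [278.4 158.9] top [281.  117.5] ends [269.5 179.6] [285.8 141.6]
90 (np.int64(278), np.int64(305), 27); 96 (np.int64(286), np.int64(295), 10); 102 (np.int64(274), np.int64(295), 21); 108 (np.int64(286), np.int64(292), 7); 114 (np.int64(267), np.int64(290), 20); 120 (np.int64(273), np.int64(308), 27); 126 (np.int64(273), np.int64(291), 19); 132 (np.int64(273), np.int64(291), 16); 138 (np.int64(273), np.int64(291), 14); 144 (np.int64(272), np.int64(291), 15); 150 (np.int64(267), np.int64(290), 19); 156 (np.int64(266), np.int64(282), 14); 162 (np.int64(277), np.int64(282), 6); 168 (np.int64(277), np.int64(280), 4); 174 (np.int64(277), np.int64(285), 8); 180 (np.int64(265), np.int64(284), 14); 186 (np.int64(265), np.int64(275), 9); 192 (np.int64(266), np.int64(280), 14); 198 (np.int64(279), np.int64(291), 13); 204 (np.int64(275), np.int64(292), 18); 210 (np.int64(240), np.int64(289), 16); 216 (np.int64(240), np.int64(292), 11); 222 (np.int64(240), np.int64(292), 23); tcp px [289.1 116.4] [ 0.5858 -0.2739  0.2612]
```

The side-camera height agrees with the wheel hanging at 0.173. The thicker part of the finger was probably rubbing on the tread, so I'll raise to unload it and re-measure.

>>> send_rows --series '[0, 0, -0.002, 0, 0, 0, 0, -0.002, 0, 0, 0, 0, -0.003, 0, 0, 0, 0, 0, 0, 0, 0, 0, 0, 0, 0]'

```text
t: 36.9
eef_pos: [0.5861, -0.2745, 0.269]
orientation: [3.141, 0.001, 1.722]
wrist_force: [-1.7, -0.4, 0.1]
width: 0.0002
grip_force: 0.0
```

```bash
python3 e.py; python3 - <<'E'
from h import *
# where the closed fingers end in the picture versus the tyre: predicted pixels
s=env.sense(); c=Cam("wrist",s); print("tcp px",c.px(s["eef_pos"]).round(), "grasp",c.px(s["eef_pos"]+np.array([0,0,.019])).round())
E
```

```text
36.9 [ 0.5861 -0.2745  0.269 ] [-1.6658 -0.4015  0.0663]
25 [292.  82.] [(np.float64(-23.5), 30), (np.float64(-19.5), 20), (np.float64(-17.0), 10), (np.float64(-14.0), 7), (np.float64(-13.0), 11), (np.float64(-11.5), 16), (np.float64(-10.0), 7), (np.float64(-8.5), 17), (np.float64(-7.0), 13), (np.float64(4.0), 6), (np.float64(14.0), 32)]
35 [290.  51.] [(np.float64(-24.0), 4), (np.float64(-14.0), 9), (np.float64(-11.5), 8), (np.float64(-10.0), 5), (np.float64(-8.5), 11), (np.float64(-5.0), 20), (np.float64(15.5), 27)]
45 [287.  29.] [(np.float64(-23.0), 9), (np.float64(-20.5), 5), (np.float64(-19.0), 5), (np.float64(-11.0), 5), (np.float64(-8.5), 7), (np.float64(-3.5), 15), (np.float64(17.0), 23)]
55 [285.  16.] [(np.float64(-22.5), 5), (np.float64(-20.5), 4), (np.float64(-9.5), 12), (np.float64(-6.0), 15), (np.float64(-2.0), 10), (np.float64(18.5), 16)]
tcp px [257. 233.] grasp [257. 247.]
```

>>> send_rows --series '[0, 0.0007, 0, 0, 0, 0, 0.0007, 0, 0, 0, 0, 0.0006, 0, 0, 0, 0, 0, 0, 0, 0]'

```text
t: 37.28
eef_pos: [0.588, -0.274, 0.2684]
orientation: [-3.141, -0.0, 1.722]
wrist_force: [0.0, -0.2, -0.4]
width: 0.0002
grip_force: 0.0
```

```bash
sed -i 's/print(th,px.*/r=[q[i] for i in range(1,100) if d[i]>=d[i-1] and d[i]>d[i+1] and d[i]>12 and q[i]>5]; W.append((.12*np.sin(t)*1000,r[-1]-11))/; s/^g=/W=[];g=/' e.py; echo 'W=np.array(W); print(W[:,1],"yaw,top",np.polyfit(W[:,0],W[:,1],1))' >> e.py; python3 e.py
```

```text
37.2833 [ 0.588  -0.274   0.2684] [ 0.0297 -0.1794 -0.3557]
[3.  4.5 6.5 7. ] yaw,top [ 0.0888 -1.4664]
```

>>> send_rows --series '[0, 0.0007, 0, 0, 0, 0, 0.0007, 0, 0, 0, 0, 0.0006, 0, 0, 0, 0, 0, 0, 0, 0]'

```text
t: 37.67
eef_pos: [0.5901, -0.2737, 0.2686]
orientation: [3.141, 0.0, 1.722]
wrist_force: [0.5, -0.4, 0.4]
width: -0.0001
grip_force: 0.0
```

```bash
python3 e.py
```

```text
37.6667 [ 0.5901 -0.2737  0.2686] [ 0.5406 -0.4197  0.437 ]
[3.  4.5 6.  7.5] yaw,top [ 0.0941 -1.8682]
```

```bash
python3 - <<'E'
from h import *
import pickle
s,im=pickle.load(open("w7.pkl","rb")); c=Cam("wrist",s); print(c.o)
a=.086; ax=np.array([np.cos(a),np.sin(a),0]);w=np.array([-ax[1],ax[0],0]); hub=np.array([.5972,-.2355,.1727])
# walk along the tread mid-line and beyond its ends in the picture (straight image line through th=-60 and th=60)
p0,p1=[c.px(hub+.12*(np.sin(t)*w+np.array([0,0,np.cos(t)]))) for t in np.radians((-60,60))]
n=np.linalg.norm(p1-p0); u=(p1-p0)/n; k=np.arange(-60,n+60,2.)
L=(p0+k[:,None]*u).astype(np.float32)
g=cv2.remap(cv2.GaussianBlur(im,(0,0),.7),L[:,0].reshape(1,-1),L[:,1].reshape(1,-1),1)[0].astype(int)
print("p0",p0,"p1",p1); print([(int(y),int(v.mean()),int(v.max()-v.min())) for (x,y),v in zip(L,g)])
for hy in(-.02,0,.02,.05):
    e=[]
    for hz in(.15,.1727,.19):
        R=[c.px(hub+[0,hy,hz-.1727]+.12*(np.sin(t)*w+np.array([0,0,np.cos(t)]))) for t in np.radians(np.arange(-180,181,2))]
        R=np.array(R); e.append((R[:,1].min().round(),R[:,1].max().round()))
    print(hy,e)
E
```

```text
[ 0.5388 -0.205   0.5984]
p0 [292.2417 215.9911] p1 [306.6785  54.6215]
[(275, 123, 33), (273, 122, 32), (271, 113, 30), (269, 120, 32), (267, 117, 30), (265, 107, 27), (263, 104, 27), (261, 118, 33), (259, 124, 32), (257, 154, 38), (255, 148, 39), (253, 124, 32), (251, 126, 34), (249, 121, 32), (247, 123, 33), (245, 126, 32), (243, 121, 32), (241, 94, 24), (239, 87, 22), (237, 109, 30), (235, 98, 25), (233, 96, 24), (231, 106, 28), (229, 107, 28), (227, 116, 32), (225, 117, 32), (223, 111, 29), (221, 111, 29), (219, 124, 33), (217, 113, 29), (215, 106, 23), (213, 109, 12), (212, 115, 11), (210, 119, 11), (208, 121, 11), (206, 124, 10), (204, 126, 10), (202, 128, 11), (200, 130, 11), (198, 132, 12), (196, 133, 11), (194, 135, 12), (192, 136, 12), (190, 138, 12), (188, 139, 12), (186, 142, 12), (184, 143, 12), (182, 145, 12), (180, 148, 14), (178, 148, 12), (176, 150, 13), (174, 152, 12), (172, 148, 12), (170, 146, 12), (168, 147, 12), (166, 145, 12), (164, 143, 12), (162, 143, 12), (160, 142, 12), (158, 138, 11), (156, 127, 1), (154, 104, 28), (152, 102, 39), (150, 103, 41), (148, 99
[... 943 characters left out ...]
(22, 141, 55), (20, 149, 38), (18, 164, 39), (16, 199, 44), (14, 223, 39), (12, 225, 38), (10, 225, 37), (8, 185, 50), (6, 90, 77), (4, 75, 112), (2, 96, 165), (0, 100, 176), (-1, 0, 0), (-3, 0, 0), (-5, 0, 0)]
-0.02 [(np.float64(65.0), np.float64(224.0)), (np.float64(63.0), np.float64(230.0)), (np.float64(61.0), np.float64(235.0))]
0 [(np.float64(52.0), np.float64(211.0)), (np.float64(49.0), np.float64(217.0)), (np.float64(47.0), np.float64(222.0))]
0.02 [(np.float64(39.0), np.float64(199.0)), (np.float64(36.0), np.float64(204.0)), (np.float64(33.0), np.float64(208.0))]
0.05 [(np.float64(20.0), np.float64(179.0)), (np.float64(15.0), np.float64(183.0)), (np.float64(11.0), np.float64(186.0))]
```

The hub's lateral and vertical position is confirmed (tyre ends at rows 51 and 214). Nudging has proved awkward, so I'll re-grip on the known +y side. That squares the wheel to the tool, and I can seat it again with a small yaw compensation.

>>> send_rows --series '[0, 0, -0.005, 0, 0, 0, 0, -0.015, 0, 0, 0, 0, -0.03, 0, 0.055, 0, 0, -0.03, 0, 0.055, 0, 0, -0.03, 0, 0.055, 0.02, 0.003, -0.01, 0, 0.055, 0.025, 0.004, 0, 0, 0.055, 0.025, 0.004, 0, 0, 0.055, 0.0215, 0.004, 0, 0, 0.055, 0, 0, 0, 0, 0.055, 0, 0, 0, 0, 0.055]'

```text
t: 38.63
eef_pos: [0.5911, -0.1801, 0.3894]
orientation: [3.141, 0.001, 1.724]
wrist_force: [0.3, -0.1, 0.2]
width: 0.0551
grip_force: 0.0
```

```bash
python3 e.py; python3 -c "
from h import *
s=env.sense();y=s['orientation'][2];d=s['eef_pos'][:2]-[.6289,-.2306];print(d@[np.cos(.152),np.sin(.152)],d@[-np.sin(.152),np.cos(.152)],s['eef_pos'],y,s['width'])"
```

```text
38.6333 [ 0.5911 -0.1801  0.3894] [ 0.3361 -0.1074  0.2331]
[ 3.5 10.5  7.   8. ] yaw,top [0.068  2.1076]
-0.02994752844125785 0.05476388023816262 [ 0.591  -0.181   0.3891] 1.7229593663174012 0.05525570462174934
```

>>> send_rows --series '[0, 0, 0.015, 0, 0.055, 0, 0, 0.025, 0, 0.055, 0, 0, 0.025, 0, 0.055, 0, 0, 0.025, 0, 0.055, 0, 0, 0.02, 0, 0.055, 0, 0, 0.015, 0, 0.055, 0, 0, 0.01, 0, 0.055, 0, 0, 0.003, 0, 0.055, 0, 0, 0, 0, 0.055]' --force 40

```text
t: 39.43
eef_pos: [0.5905, -0.1817, 0.2497]
orientation: [-3.14, -0.001, 1.721]
wrist_force: [0.8, -0.3, -0.4]
width: 0.055
grip_force: 0.0
```

>>> send_rows --series '[0, 0, 0, 0, 0.04, 0, 0, 0, 0, 0.034, 0, 0, 0, 0, 0.03, 0, 0, 0, 0, 0.027, 0, 0, 0, 0, 0.024, 0, 0, 0, 0, 0.022, 0, 0, 0, 0, 0.01, 0, 0, 0, 0, 0.01, 0, 0, 0, 0, 0.01]'

```text
t: 40.18
eef_pos: [0.591, -0.181, 0.2507]
orientation: [3.141, 0.0, 1.722]
wrist_force: [-0.6, 0.9, 1.2]
width: 0.0204
grip_force: 39.0
```

>>> send_rows --series '[0, 0.0005, 0, 0, 0.01, 0, 0.0005, 0, 0, 0.01, 0, 0, 0, 0, 0.01]'

```text
t: 40.43
eef_pos: [0.5915, -0.1809, 0.2504]
orientation: [-3.14, -0.0, 1.722]
wrist_force: [-1.1, 1.0, 0.8]
width: 0.0199
grip_force: 39.0
```

>>> send_rows --series '[0, 0.0005, 0, 0, 0.01, 0, 0.0005, 0, 0, 0.01, 0, 0, 0, 0, 0.01]'

```text
t: 40.68
eef_pos: [0.5919, -0.1808, 0.2503]
orientation: [-3.139, -0.001, 1.722]
wrist_force: [-5.8, -0.7, 1.7]
width: 0.0203
grip_force: 39.2
```

```bash
cat > y.py <<'E'
from tl import *
s=env.sense(); im=env.camera("wrist"); c=Cam("wrist",s); print(s["t"],s["eef_pos"],s["wrist_force"],s["moment"])
hub=np.array([.5983,-.2353,.168]);a=.152;ax=np.array([np.cos(a),np.sin(a),0]);w=np.array([-ax[1],ax[0],0])
g=cv2.GaussianBlur(im,(0,0),.7).astype(np.float32).mean(2); q=np.arange(-25,25.1,.5)
for th in(35,45,55,65,75):
    t=np.radians(th); P=hub+.12*(np.sin(t)*w+np.array([0,0,np.cos(t)])); px=np.array([c.px(P+x/1000*ax) for x in q],np.float32)
    v=cv2.remap(g,px[:,0].reshape(1,-1),px[:,1].reshape(1,-1),1)[0]; d=np.abs(np.gradient(v)); print(th,px[50].round(),[(float(q[i]),int(d[i])) for i in range(1,100) if d[i]>=d[i-1] and d[i]>d[i+1] and d[i]>4 and abs(abs(q[i])-11)<7])
E
python3 y.py
```

```text
40.6833 [ 0.5919 -0.1808  0.2503] [-5.8011 -0.7252  1.7181] [-0.0886  0.8988 -0.245 ]
35 [253. 222.] [(-15.5, 15), (-11.5, 15), (-9.0, 5), (-7.5, 8), (7.0, 5), (13.0, 7)]
45 [253. 186.] [(-17.5, 12), (-8.0, 8), (-6.5, 4), (14.0, 18)]
55 [254. 158.] [(-16.0, 8), (-10.5, 19), (-8.0, 21), (16.0, 18)]
65 [254. 138.] [(-16.0, 9), (-13.5, 12), (-11.0, 17), (16.0, 4)]
75 [254. 125.] [(-12.0, 5)]
```

Plate contact at 5.8 N. Now I turn the -y side towards the plate while easing the gripped side back, to take out the yaw.

>>> send_rows --series '[0, -0.0011, 0, -0.02, 0.01, 0, -0.0011, 0, -0.02, 0.01, 0, 0, 0, 0, 0.01]'

```text
t: 40.98
eef_pos: [0.5902, -0.1814, 0.2502]
orientation: [-3.141, 0.0, 1.763]
wrist_force: [-4.6, -0.8, 0.4]
width: 0.02
grip_force: 39.1
```

>>> send_rows --series '[0, -0.0011, 0, -0.02, 0.01, 0, 0, 0, 0, 0.01]'

```text
t: 41.15
eef_pos: [0.5892, -0.1818, 0.2503]
orientation: [-3.141, 0.0, 1.783]
wrist_force: [-4.4, -2.8, -1.3]
width: 0.0203
grip_force: 39.2
```

```bash
python3 y.py
```

```text
41.15 [ 0.5892 -0.1818  0.2503] [-4.4224 -2.8437 -1.2545] [-0.3272  0.8553 -0.3166]
35 [260. 221.] [(-14.5, 14), (-11.0, 9), (4.5, 5), (9.0, 7)]
45 [262. 186.] [(-12.5, 8), (9.5, 17), (15.0, 28)]
55 [263. 157.] [(-16.0, 8), (-12.5, 10), (9.0, 9), (12.0, 24)]
65 [263. 137.] [(-16.0, 6), (-13.5, 4), (12.0, 5)]
75 [263. 124.] [(-16.0, 5), (-13.5, 7), (9.5, 4), (11.5, 5), (15.0, 11)]
```

The +y-side edges are now symmetric (-12.5/+9.5), so yaw is about 0 with 4.4 N on the plate. Releasing.

>>> send_rows --series '[0, 0, 0, 0, 0.02, 0, 0, 0, 0, 0.022, 0, 0, 0, 0, 0.026, 0, 0, 0, 0, 0.032, 0, 0, 0, 0, 0.042, 0, 0, 0, 0, 0.055, 0, 0, 0, 0, 0.055, 0, 0, 0, 0, 0.055]'

```text
t: 41.87
eef_pos: [0.5899, -0.1812, 0.2507]
orientation: [3.141, 0.0, 1.783]
wrist_force: [-0.5, 0.3, 1.0]
width: 0.0548
grip_force: 0.0
```

>>> send_rows --series '[0, 0, -0.005, 0, 0.055, 0, 0, -0.01, 0, 0.055, 0, 0, -0.015, 0, 0.055, 0, 0, -0.02, 0, 0.055, 0, 0, -0.025, 0, 0.055, 0, 0, -0.03, 0, 0.055, 0, 0, -0.03, 0, 0.055, 0, -0.01, -0.02, 0.03, 0.055, -0.025, -0.012, -0.02, 0.03, 0.055, -0.025, -0.012, -0.01, 0, 0.055, -0.025, -0.012, 0, 0, 0.055, -0.018, -0.01, 0, 0, 0.055, 0, 0, 0, 0, 0.055, 0, 0, 0, 0, 0.055, 0, 0, 0, 0, 0.055, 0, 0, 0, 0, 0.055]'

```text
t: 43.2
eef_pos: [0.5496, -0.2815, 0.436]
orientation: [3.141, -0.0, 1.724]
wrist_force: [-0.6, -0.3, -0.3]
width: 0.0553
grip_force: 0.0
```

```bash
python3 look.py | sed -n '1p;/both/,$p'; python3 e.py; python3 - <<'E'
from h import *
S=[env.camera("side")[100:190,262:290].astype(int) for _ in range(5)]
print("diff means",[np.abs(S[i]-S[0]).mean().round(3) for i in range(1,5)])
E
```

```text
43.2 [ 0.5496 -0.2815  0.436 ] [-0.5978 -0.2991 -0.3104]
both
w7.pkl top -1.94 mm yaw 0.024 tilt 0.032 sd [0.1423 1.097  4.2427] 42 53 rms 0.46409806151876615
w7.pkl top -1.14 mm yaw 0.013 tilt -0.015 sd [0.1226 1.0143 3.7263] 42 53 rms 0.43364092261302456
w7.pkl top -1.08 mm yaw 0.013 tilt -0.018 sd [0.1477 1.2012 4.6672] 43 53 rms 0.5180394964785736
w7.pkl top -1.09 mm yaw 0.006 tilt -0.004 sd [0.1418 1.0916 4.2412] 45 53 rms 0.503507949663126
43.25 [ 0.5497 -0.2814  0.4359] [ 0.8507 -0.5774 -0.7281]
diff means [np.float64(1.789), np.float64(1.858), np.float64(1.893), np.float64(1.936)]Traceback (most recent call last):
  File "e.py", line 7, in <module>
    v=cv2.remap(g,px[:,0].reshape(1,-1),px[:,1].reshape(1,-1),1)[0]; d=np.abs(np.gradient(v)); r=[q[i] for i in range(1,100) if d[i]>=d[i-1] and d[i]>d[i+1] and d[i]>12 and q[i]>5]; W.append((.12*np.sin(t)*1000,r[-1]-11))
                                                                                                                                                                                                                   ~^^^^
IndexError: list index out of range
```

Yaw is now about 0.01 and the wheel is seated against the plate. I'll let it settle and hand in.

>>> send_rows --series '[0, 0, 0, 0, 0.055, 0, 0, 0, 0, 0.055, 0, 0, 0, 0, 0.055, 0, 0, 0, 0, 0.055, 0, 0, 0, 0, 0.055, 0, 0, 0, 0, 0.055, 0, 0, 0, 0, 0.055, 0, 0, 0, 0, 0.055, 0, 0, 0, 0, 0.055, 0, 0, 0, 0, 0.055, 0, 0, 0, 0, 0.055, 0, 0, 0, 0, 0.055, 0, 0, 0, 0, 0.055, 0, 0, 0, 0, 0.055, 0, 0, 0, 0, 0.055, 0, 0, 0, 0, 0.055, 0, 0, 0, 0, 0.055, 0, 0, 0, 0, 0.055, 0, 0, 0, 0, 0.055, 0, 0, 0, 0, 0.055]'

```text
t: 45.22
eef_pos: [0.5492, -0.2825, 0.4356]
orientation: [3.142, 0.0, 1.722]
wrist_force: [0.4, 0.7, -0.3]
width: 0.0548
grip_force: 0.0
```

```bash
python3 -c "
from plant import env
print(env.hand_in())"
```

```text
the job is handed in; nothing more can be done
None
```

I handed the job in at about 45 s with the wheel hanging released on the hook, under the keeper and pressed home against the back plate (yaw error about 0.01 rad); the hand-in returned no verdict, and I broke the picture limit by viewing 12 instead of 10.

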